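# Shut down the drying outlet: uncouple and hang the drying fork, nest the steel cups

### The arm

A 6-joint arm with a two-finger parallel gripper is mounted at the origin on the work surface. World frame = base frame: x ahead of the robot, y to its left, z up, the work surface at z = 0. Lengths are in m, angles in rad, forces in N, time in s.
With the tool pointing down it reaches from about 0.325 to 0.9 m from the base axis. Payload 6.1 kg.
Tool frame: the origin (TCP) lies at the very end of the fingers, on their centre line; the grasp point (between the pads) lies 19 mm behind it; z points along the fingers, y is the line along which they close (so a half turn about z gives the same grasp; the last joint's range is limited). The gripper opens to 85 mm and grips with 20 to 120 N. Pads are 22 mm wide; open, the fingers measure 114 mm over their backs; the gripper's body (76 mm by 85 mm) begins 54 mm behind the grasp point. The pads swing forward as they close: fully open they stand 13 mm farther back than shut.
Start: joints at [-1.373, 0.22, 1.526, -0, 1.395, -0.126], TCP at [0.199, -0.593, 0.231] pointing down, gripper open.
Joint ranges: [-2.98, 2.98], [-0.91, 2.08], [0.09, 2.57], [-1.24, 4.39], [0.2, 2.65], [-2.68, 2.68]. Speed limits (rad/s): [2.57, 2.57, 3.01, 3.14, 3.14, 3.14].

### API

Orientations are given as a unit quaternion [x, y, z, w].
In Python, from rig import bot gives the robot as it stands.
- The arm moves only by the shell command python3 nudge.py FILE [FORCE], which reads ROWS from the file FILE. ROWS is a JSON list of rows, 1 to 10 of them, each of 5 numbers: the finger opening in m, then dx, dy, dz in shares of the most that a row can go, 1 being 62.5 mm, then a turn about the tool's z in units of 0.1 rad; each row shifts and turns the commanded pose from where the row before left it, along the tool's axes as they then stand; what a row does not reach is not made up. A row lasts 1/8 s, in which the tool goes at most 0.0625 m and 0.188 rad, less where a joint would pass 70% of its speed; a pose out of reach is approached as far as the arm can. The fingers move at their own pace and stop on an object; FORCE is the grip in N (left out, the last holds). Time passes only in rows, so rows that do not move let the fingers close. It prints the time, the measured TCP pose, the force, the opening and the grip force at its end. Input that does not fit is refused with a message, and nothing moves.
- bot.read_state(): the state, without advancing time (a new reading comes with each control period).
- bot.get_image(name): name is "scene" or "top" or "wrist"; returns the picture (400x640x3 uint8, red, green, blue); there is no depth.
- bot.camera_params(name): a dict with "vertical_fov" (degrees; the focal length in pixels is half the picture's height over the tangent of half this angle, whatever the lens; pixels are square), "cx", "cy" (the principal point, pixels), "D" ([k1, k2, p1, p2, k3] as OpenCV has them; the pictures are not rectified), "rvec" (rotation vector, rad) and "tvec" (3), from world to camera coordinates, as OpenCV has them. Camera axes: x right, y down, z forward; pixel columns grow to the right and rows downward; lengths in m; the calibration is good to about 2 mm. A picture is of the moment at which its call begins: read the wrist's pose just before it. camera_params takes no time and is no camera call; for the wrist camera it gives the pose at the moment of the call.
- bot.job_done(): hands the job in; it is judged then, once.
The state is a dict: "t": time; "joint_positions": joint angles; "joint_velocities": joint speeds; "effort": joint torques, N m; "ee_pos": TCP position; "ee_rot": TCP orientation; "contact_force": force on the tool from outside, world axes, zero at the start; "ft_torque": the same for the moment, N m; "gripper_width": finger opening in m; "gripper_force": force on a finger pad.
Only numpy, scipy, OpenCV 4.12 (cv2) and the standard library are available. Lean on these libraries where they do the work, as an engineer would, in place of code of your own. Each camera call takes 0.05 s, during which the arm holds its last target. There are 200 camera calls.

### The job

Close down the specimen drying place. First shut the air valve by pushing its lever right over to the other side; then pull back the sprung sleeve of the quick coupling so that the twin-legged drying fork pops loose, pull the fork straight out so that the sleeve snaps forward, and hang it level over the middle of the rail, its beam square across the bar with one leg on each side. Nest all the steel cups that are there upright inside the low steel pan, from the largest to the smallest, each in the next larger one present, and leave the mug, the blue counter and the glass dish where they are.

Things in the scene. Friction and masses are not known exactly. Their poses are not given: they have to be found in the camera images.
- outlet: Fixed bench air outlet: grey block 100 x 64 x 130 mm high, quick coupling on its front. Origin on the bench below the coupling's jaws; x axis level, along the coupling's axis, the way the fork comes out; z up. Coupling axis 100 mm above the bench; block from local x -148 to -48 mm. Jaws inside the sleeve (local x 0 to 8 mm) lock the fork's nipple until the sleeve is back.
- sleeve (a joint): How far the sleeve is pulled back (outlet -x), m: 0 home, 0.014 fully back. Spring 3 N at home, 6 N fully back. Held beyond 0.010 for 0.5 s, the jaws clear and an ejector pops the fork 12 mm out. Let go then, it stays 0.007 to 0.009 back, the jaws riding on the nipple, and snaps to 0 when the nipple is pulled out. Let go before the pop, it locks again.
- sleeve_grip (a point): Centre of the sleeve, on the coupling's axis, moving with it. The sleeve is a round steel ring 42 mm across, 36 mm long along outlet x; at home its centre is at outlet x -6 mm, height 100 mm. Free from above. Axes as the outlet's.
- valve (a joint): Angle of the air valve lever, rad: 0 = open (leans to the side of outlet -y, roughly towards the robot), 1.0 = shut (leans the other way, to outlet +y). It stays where it is left.
- valve_tip (a point): Centre of the 26 mm ball at the top of the valve lever, which stands on the block at outlet x -112 mm, y 0. The ball swings on a 70 mm radius in outlet y, about a pivot 152 mm above the bench: it leans 0.5 rad to outlet -y when open and 0.5 rad to outlet +y when shut. A light push (under 5 N) moves it.
- fork: Twin-blade drying fork, 260 g, loose; origin in the middle of its beam (110 mm long in x, 20 wide in y, 24 high in z), the balance point in x within 3 mm. z up. Legs go down at x +-45 mm, ending in cross blades 12 mm in x, 52 in y; feet 100 mm below the origin; clear gap between the legs 78 mm. Beam end weight reaches x +71 mm. Coupled, its x is the outlet's x and it stands on the bench.
- rail: Fixed rail: a level round bar of 16 mm diameter and 200 mm length along the rail's y axis, its axis 160 mm above the bench, on a post at each end. Origin on the bench under the middle of the bar.
- rail_mid (a point): Middle of the bar's axis, 160 mm above the bench. Axes as the rail's. A hung fork has its origin 20 mm above this point. Fingers that hold the beam from above must end above its underside (12 mm below the fork's origin), or they strike the bar.
- pan: Low round steel pan, outer diameter 84 mm, height 45 mm, wall 3 mm, floor 4 mm thick, 350 g. Origin at the centre of its underside. It receives the cups.
- cup_l: Large plain steel cup, outer diameter 66 mm, height 60 mm, wall 3 mm, floor 4 mm, 180 g, open top. Origin at the centre of its underside, z up. May be absent.
- cup_m: Medium steel cup, outer diameter 50 mm, height 75 mm, wall 3 mm, floor 4 mm, 150 g, open top, otherwise as the large one. May be absent.
- cup_s: Small steel cup, outer diameter 34 mm, height 90 mm, wall 3 mm, floor 4 mm, 110 g, otherwise as the large one. May be absent.
- mug: Bystander: white travel mug with black lid, 84 mm across, 152 mm high. Origin under its centre.
- counter: Bystander: blue tally counter box 75 x 200 x 52 mm with end knobs. Origin under its centre.
- dish: Bystander: flat glass dish, 90 mm across, 16 mm high. Origin under its centre.
- nipple (a point): Tip of the fork's brass nipple, at fork x -104 mm on the beam's axis: 14 mm thick shank from x -55 to -75, 24 mm collar to -97, 18 mm tip. Coupled, the fork's origin lies at outlet x 75 mm, height 100 mm; popped, at 87 mm; clear of the jaws beyond 113 mm. Pulling it out takes about 5 to 15 N.

How it is judged:
By the outcome, as a careful person would: the job done as asked, in the order asked, and still so for the second after the job is handed in, with the robot touching nothing.
Of cup_l, cup_m, cup_s only 2 to 3 are there at a start; the rules pass over those that are not, and their reading is None.
At some moment in a run one of cup_l, cup_m may be knocked a few centimetres aside while the robot is not near it.
It also fails if it takes over 200 s, if anything falls off the work surface, if the arm or the gripper's body presses on something with over 40 N, if the wrist force passes 120 N, or if a joint passes its speed limit or range.

## Working session

There is one attempt and no reset: what is moved stays moved. The work goes in short steps, Python scripts to look and compute and a shell command to move; the robot and the scene stay as the last step left them, time stands still between calls to the robot, and variables do not carry over. Pictures are saved under pics/ and viewed, at most 14 in all, crops included, and the job is handed in when it is done.

```bash
ls; mkdir -p pics
cat > h.py <<'E'
import numpy as np, cv2
from rig import bot
from scipy.spatial.transform import Rotation as R
def cam(n):
    p=bot.camera_params(n); f=200/np.tan(np.radians(p["vertical_fov"])/2)
    K=np.array([[f,0,p["cx"]],[0,f,p["cy"]],[0,0,1.]]); return K,np.array(p["D"]),np.array(p["rvec"],float),np.array(p["tvec"],float)
def ray(c,uv):
    K,D,r,t=c; x=cv2.undistortPoints(np.array([[uv]],float),K,D)[0,0]
    Rm=cv2.Rodrigues(r)[0]; return -Rm.T@t.ravel(), Rm.T@np.array([x[0],x[1],1])
def onz(c,uv,z):
    o,d=ray(c,uv); return o+d*(z-o[2])/d[2]
def proj(c,P):
    K,D,r,t=c; return cv2.projectPoints(np.array(P,float).reshape(-1,1,3),r,t,K,D)[0].reshape(-1,2)
def tri(obs):
    A=np.zeros((3,3));b=np.zeros(3)
    for c,uv in obs:
        o,d=ray(c,uv);d=d/np.linalg.norm(d);M=np.eye(3)-np.outer(d,d);A+=M;b+=M@o
    return np.linalg.solve(A,b)
def save(n,fn,crop=None,s=1):
    im=bot.get_image(n)[:,:,::-1]
    np.save('pics/'+fn+'.npy',im)
    if crop: im=im[crop[1]:crop[3],crop[0]:crop[2]]
    cv2.imwrite('pics/'+fn+'.png',cv2.resize(im,None,fx=s,fy=s,interpolation=cv2.INTER_CUBIC))
def totool(d): # world delta to tool axes
    return R.from_quat(bot.read_state()["ee_rot"]).inv().apply(d)
E
python3 - <<'E'
from h import *
s=bot.read_state();print(s)
for n in("top","scene"):
    print(cam(n)); save(n,n+'0',None,1.25)
E
```

```text
nudge.py
pics
rig.py
{'t': 0.0, 'joint_positions': array([-1.37305027e+00,  2.21217131e-01,  1.52761350e+00,  6.22987207e-06,
        1.39467490e+00, -1.26079157e-01]), 'joint_velocities': array([-0.00020858,  0.0002459 ,  0.00029568, -0.00127983,  0.00163592,
        0.00042744]), 'effort': array([ 5.75745453e-04, -4.96896243e+01, -3.89394915e+01, -1.63318928e-04,
        1.08895721e-02,  1.36232956e-05]), 'ee_pos': array([ 0.19876463, -0.59192273,  0.23020354]), 'ee_rot': array([ 9.86920402e-01,  1.61205477e-01, -3.12009701e-05, -9.55936345e-04]), 'contact_force': array([-0.27755938,  0.55352408,  0.7718369 ]), 'ft_torque': array([ 0.01887393, -0.01502302, -0.02034417]), 'gripper_force': 0.0, 'gripper_width': 0.08541362486744761}
(array([[421.32903342,   0.        , 318.47857092],
       [  0.        , 421.32903342, 199.41061463],
       [  0.        ,   0.        ,   1.        ]]), array([-0.09104048,  0.        ,  0.        ,  0.        ,  0.        ]), array([ 2.14893879, -2.13107599,  0.19034788]), array([-0.06767123,  0.61017486,  1.52555329]))
(array([[383.84926624,   0.        , 321.9095788 ],
       [  0.        , 383.84926624, 204.08488917],
       [  0.        ,   0.        ,   1.        ]]), array([0.0328159, 0.       , 0.       , 0.       , 0.       ]), array([ 1.77778376,  1.59793151, -0.7506282 ]), array([-0.02873334, -0.27964121,  1.69828687]))
```

View pics/top0.png

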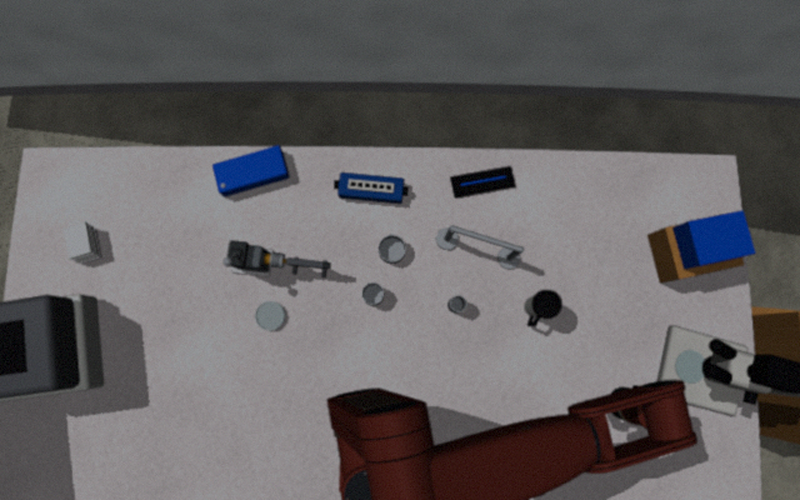

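View pics/scene0.png

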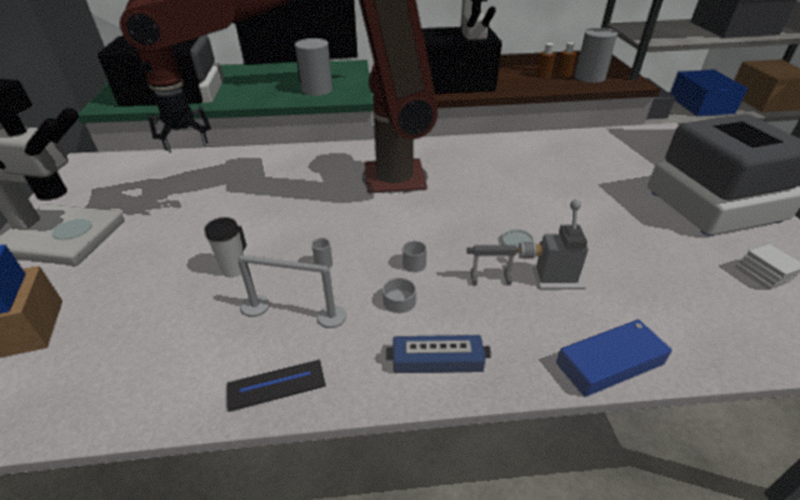

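The top view shows the outlet with the fork at about (280,262), the pan at (393,249), one cup at (373,294), another at (457,304), the rail from (450,232) to (520,250) and the mug at (546,303). I'll enlarge both views.

Run:
```python
import numpy as np,cv2
a=np.load('pics/top0.npy')[170:260,175:375]; cv2.imwrite('pics/t1.png',cv2.resize(a,None,fx=4,fy=4,interpolation=cv2.INTER_CUBIC))
b=np.load('pics/top0.npy')[165:265,290:450]; 
a=np.load('pics/scene0.npy')[150:270,190:350];c=np.load('pics/scene0.npy')[150:270,310:470]
cv2.imwrite('pics/t2.png',cv2.resize(b,None,fx=5,fy=5,interpolation=cv2.INTER_CUBIC))
cv2.imwrite('pics/s1.png',cv2.resize(np.load('pics/scene0.npy')[150:270,300:480],None,fx=4.4,fy=4.4,interpolation=cv2.INTER_CUBIC))
cv2.imwrite('pics/s2.png',cv2.resize(np.load('pics/scene0.npy')[165:270,160:300],None,fx=5,fy=5,interpolation=cv2.INTER_CUBIC))
```

```text
(no output)
```

View pics/t1.png

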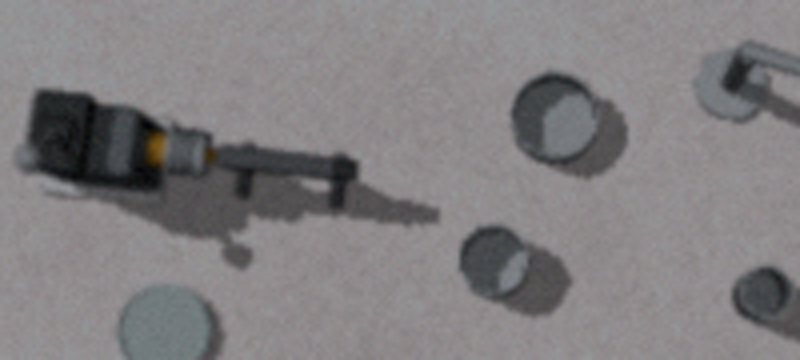

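View pics/t2.png

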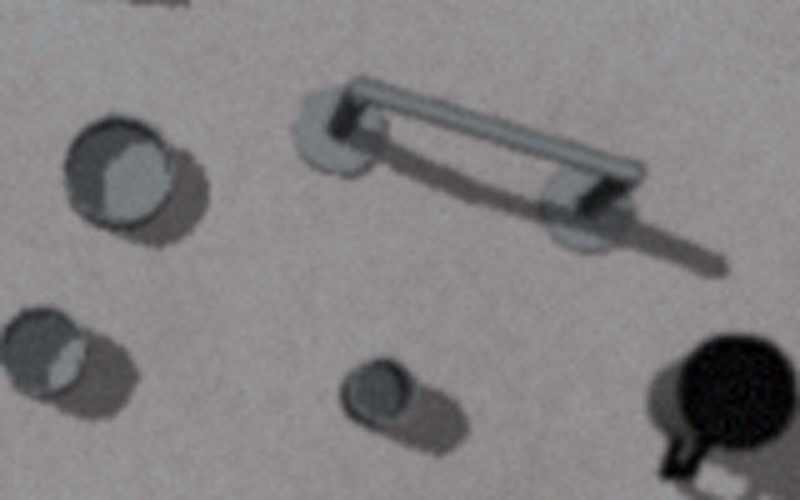

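View pics/s1.png

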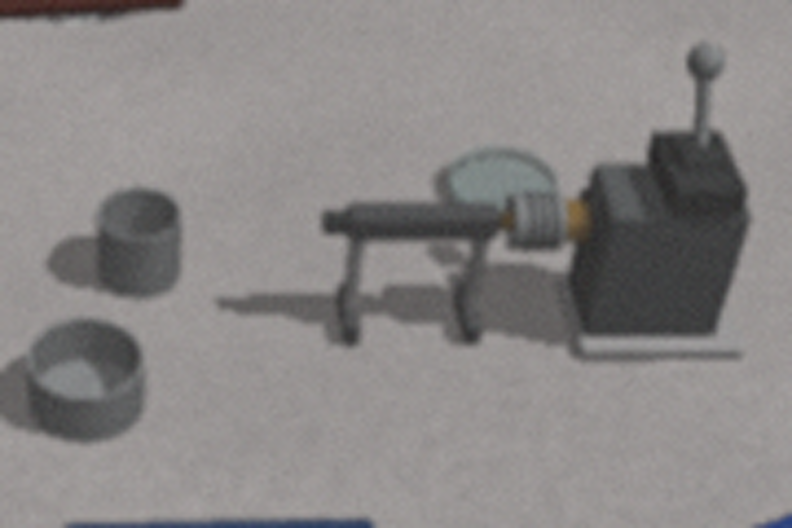

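View pics/s2.png

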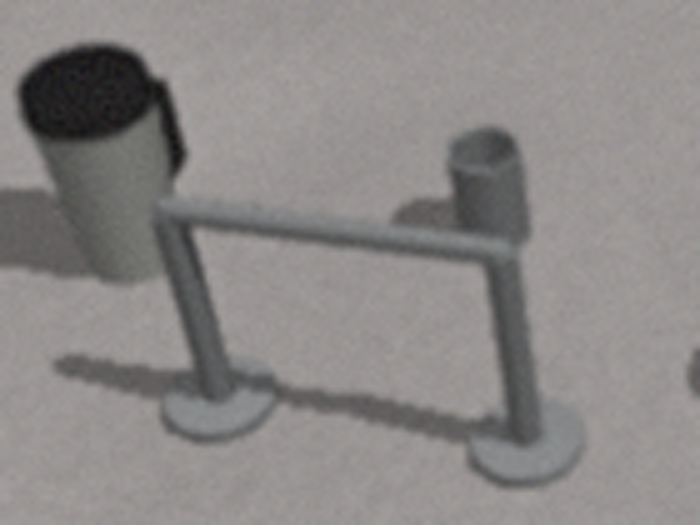

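The two cups look like L (next to the pan) and M (near the mug). I'll triangulate the key points.

Run:
```python
from h import *
T,S=cam('top'),cam('scene')
t1=lambda x,y:(174.6+x/4,169.6+y/4); t2=lambda x,y:(289.6+x/5,164.6+y/5)
s1=lambda x,y:(299.6+x/4.4,149.6+y/4.4); s2=lambda x,y:(159.6+x/5,164.6+y/5)
np.set_printoptions(precision=4,suppress=True)
P={}
for n,a,b in [("cupA",t1(494,262),s1(139,212)),("cupB",t2(380,390),s2(487,148)),("pan",t2(118,172),s1(87,356)),
 ("bar1",t2(358,86),s2(165,210)),("bar2",t2(640,173),s2(505,247)),("sleeve",t1(187,151),s1(537,220)),
 ("ball",t1(27,157),s1(706,60)),("fend",t1(355,168),s1(328,222))]:
    p=tri([(T,a),(S,b)]);P[n]=p;print(n,p,(proj(T,p)-a)[0],(proj(S,p)-b)[0])
    for h in (.045,.06,.075,.09): 
        if n in("cupA","cupB","pan"):print('  ',h,onz(T,a,h)[:2],onz(S,b,h)[:2])
def w(c,a,b,h): return np.linalg.norm(onz(c,a,h)-onz(c,b,h))
print("A w",w(T,t1(460,262),t1(529,262),.06),w(S,s1(97,212),s1(181,212),.06))
print("B w",w(T,t2(348,390),t2(414,390),.075),w(S,s2(448,150),s2(523,150),.075))
d=P['bar2']-P['bar1'];print('bar',np.linalg.norm(d),(P['bar1']+P['bar2'])/2,np.arctan2(d[1],d[0]))
E=P['fend'];d=onz(T,t1(355,168),.1)-onz(T,t1(187,151),.1);print('axis',d,np.arctan2(d[1],d[0]),onz(T,t1(187,151),.1),onz(S,s1(537,220),.1),onz(S,s1(328,222),.1))
print(cam('wrist'))
```

```text
cupA [0.4758 0.0112 0.0584] [0.0607 0.0066] [ 0.0662 -0.0029]
   0.045 [0.477  0.0119] [0.4594 0.0131]
   0.06 [0.4757 0.0113] [0.4778 0.0107]
   0.075 [0.4745 0.0108] [0.4961 0.0083]
   0.09 [0.4733 0.0102] [0.5144 0.0058]
cupB [ 0.4492 -0.2359  0.0744] [ 0.2746 -0.0046] [0.3011 0.0059]
   0.045 [ 0.4511 -0.2385] [ 0.4114 -0.2411]
   0.06 [ 0.4501 -0.2366] [ 0.4307 -0.2389]
   0.075 [ 0.4491 -0.2348] [ 0.4499 -0.2368]
   0.09 [ 0.4482 -0.2329] [ 0.4691 -0.2346]
pan [ 0.6135 -0.0429  0.0425] [0.0386 0.0034] [ 0.0466 -0.0016]
   0.045 [ 0.6131 -0.0428] [ 0.6161 -0.0433]
   0.06 [ 0.6106 -0.0428] [ 0.6316 -0.0447]
   0.075 [ 0.6081 -0.0429] [ 0.6471 -0.0461]
   0.09 [ 0.6055 -0.0429] [ 0.6626 -0.0475]
bar1 [ 0.6647 -0.2928  0.2161] [25.8431 -5.4861] [35.3136 -2.5578]
bar2 [ 0.6034 -0.3113  0.1495] [-28.2384  -1.7031] [-33.7016  -5.4099]
sleeve [0.5697 0.2885 0.1019] [0.1432 0.0383] [ 0.1716 -0.0192]
ball [0.5462 0.3971 0.2163] [0.4544 0.151 ] [ 0.5446 -0.0933]
fend [0.5559 0.1371 0.1023] [-0.232  -0.0434] [-0.2686  0.0204]
A w 0.06330188229938903 0.06445563316533774
B w 0.04816359195482398 0.05022241156961572
bar 0.09238159061698513 [ 0.6341 -0.3021  0.1828] -2.8483356094402574
axis [-0.014  -0.1529  0.    ] -1.662107679947888 [0.5701 0.2894 0.1   ] [0.5674 0.2889 0.1   ] [0.5531 0.1387 0.1   ]
(array([[285.2774,   0.    , 321.5706],
       [  0.    , 285.2774, 195.5448],
       [  0.    ,   0.    ,   1.    ]]), array([0.017, 0.   , 0.   , 0.   , 0.   ]), array([-2.3394,  1.684 ,  0.2618]), array([-0.6241, -0.0392,  0.3794]))
```

```bash
cat >> h.py <<'E'
np.set_printoptions(precision=4,suppress=True)
def to(p,yaw):
    s=bot.read_state(); x=R.from_quat(s["ee_rot"]).as_matrix()
    y0=np.arctan2(x[1,0],x[0,0]); dy=(yaw-y0+np.pi/2)%np.pi-np.pi/2
    c,sn=np.cos(y0+dy),np.sin(y0+dy); M=np.array([[c,sn,0],[sn,-c,0],[0,0,-1]])
    print("t %.2f turn %.3f"%(s["t"],-dy),"then d (final axes)",M.T@(np.array(p)-s["ee_pos"]),"d (now axes)",x.T@(np.array(p)-s["ee_pos"]),"q",s["joint_positions"],"tilt",x[2])
U=np.array([np.cos(-1.662),np.sin(-1.662),0]);V=np.array([-U[1],U[0],0]);O=np.array([.5692,.2827,0])
def out(x,y,z): return O+x*U+y*V+np.array([0,0,z])
YO=-1.662+np.pi
E
python3 - <<'E'
from h import *
T,S=cam('top'),cam('scene')
t2=lambda x,y:(289.6+x/5,164.6+y/5);s2=lambda x,y:(159.6+x/5,164.6+y/5)
a=tri([(T,t2(358,86)),(S,s2(510,247))]);b=tri([(T,t2(642,174)),(S,s2(160,210))])
print(a,b,np.linalg.norm(a-b),(a+b)/2,np.arctan2(*(a-b)[[1,0]]))
for p in ((T,t2(358,86),t2(642,174)),(S,s2(510,247),s2(160,210))):
    a,b=onz(p[0],p[1],.16),onz(p[0],p[2],.16);print(a,b,np.linalg.norm(a-b),(a+b)/2,np.arctan2(*(a-b)[[1,0]]))
to(out(-112,0,0)*0+out(-.112,-.09,.30),YO)
E
```

```text
[ 0.6556 -0.2097  0.1645] [ 0.5958 -0.4104  0.1598] 0.2094534863757869 [ 0.6257 -0.31    0.1622] 1.2808828930197802
[ 0.6566 -0.211   0.16  ] [ 0.5958 -0.4106  0.16  ] 0.2086153888161023 [ 0.6262 -0.3108  0.16  ] 1.2749367508732663
[ 0.6506 -0.2094  0.16  ] [ 0.596 -0.41   0.16 ] 0.20789560359829284 [ 0.6233 -0.3097  0.16  ] 1.3051938625572062
t 0.10 turn -1.156 then d (final axes) [ 1.0168  0.1993 -0.0697] d (now axes) [ 0.5923 -0.8503 -0.0681] q [-1.3731  0.2212  1.5276 -0.      1.3947 -0.1261] tilt [ 0.0002 -0.0018 -1.    ]
```

The manual's scale: shifts go in shares of 62.5 mm and turns go in units of 0.1 rad. Converting my numbers, -0.05 m is -0.8, -0.02 m is -0.32, -0.165 rad is -1.65.

```bash
echo '[[0,0,0,-0.8,-1.65],[0,0,0,-0.32,-1.65],[0,0,0,0,-1.65],[0,0,0,0,-1.65],[0,0,0,0,-1.65],[0,0,0,0,-1.65],[0,0,0,0,-1.66]]' > rows.txt && python3 nudge.py rows.txt 20; echo '[[0,0.928,0.192,0,0],[0,0.928,0.192,0,0],[0,0.928,0.192,0,0],[0,0.928,0.192,0,0],[0,0.928,0.192,0,0],[0,0.928,0.192,0,0],[0,0.928,0.192,0,0],[0,0.928,0.192,0,0],[0,0.928,0.192,0,0],[0,0.928,0.192,0,0]]' > rows.txt && python3 nudge.py rows.txt
python3 -c "
from h import *
to(out(-.112,-.09,.30),YO)"
```

```text
t: 0.98
ee_pos: [0.1988, -0.5922, 0.3006]
ee_rot: [0.737, 0.676, 0.0, -0.001]
contact_force: [0.2, 0.1, -0.0]
gripper_width: -0.0
gripper_force: 0.0
t: 2.22
ee_pos: [0.3711, -0.0239, 0.3012]
ee_rot: [0.739, 0.674, 0.0, 0.0]
contact_force: [1.5, -0.1, 0.1]
gripper_width: 0.0
gripper_force: 0.0
t 2.23 turn -0.000 then d (final axes) [0.4354 0.0794 0.0012] d (now axes) [0.4354 0.0793 0.0012] q [-0.2773 -0.467   2.0215  0.      1.5863 -0.186 ] tilt [-0.0001  0.0008 -1.    ]
```

Scaled: 0.0544 m is 0.8704, 0.0546 m is 0.8736.

```bash
echo '[[0,0.8704,0.16,0,0],[0,0.8704,0.16,0,0],[0,0.8704,0.16,0,0],[0,0.8704,0.16,0,0],[0,0.8704,0.16,0,0],[0,0.8704,0.16,0,0],[0,0.8704,0.16,0,0],[0,0.8736,0.144,0,0],[0,0,0,0.8,0],[0,0,0,0.832,0]]' > rows.txt && python3 nudge.py rows.txt; echo '[[0,0,0.32,0,0],[0,0,0.32,0,0],[0,0,0.32,0,0],[0,0,0.24,0,0],[0,0,0.192,0,0],[0,0,0,0,0]]' > rows.txt && python3 nudge.py rows.txt
python3 -c "
from h import *
to(out(-.112,0.0,.20),YO)
save('scene','v1',(400,140,480,200),8)"
```

```text
t: 3.48
ee_pos: [0.4894, 0.4016, 0.198]
ee_rot: [0.738, 0.675, 0.0, 0.0]
contact_force: [0.6, 0.1, -1.2]
gripper_width: 0.0003
gripper_force: 0.0
t: 4.22
ee_pos: [0.5765, 0.3923, 0.1988]
ee_rot: [0.739, 0.674, -0.0, 0.0]
contact_force: [-0.3, 0.2, 1.1]
gripper_width: 0.0002
gripper_force: 0.0
t 4.22 turn -0.001 then d (final axes) [ 0.0022  0.0027 -0.0012] d (now axes) [ 0.0022  0.0027 -0.0012] q [ 0.4846  0.4131  1.3487 -0.0002  1.3803  0.5764] tilt [-0.0004 -0.0003 -1.    ]
```

View pics/v1.png

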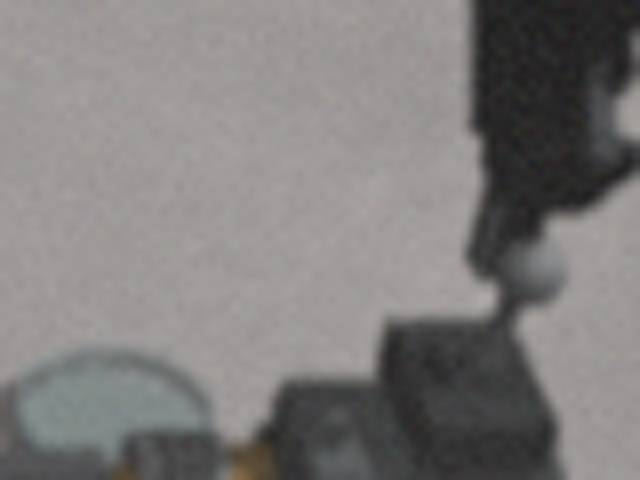

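The ball sits at about (466,173.5), in front of the closed fingertips. I'll keep pushing and compare it with the predicted shut position.

```bash
echo '[[0,0,0.16,0,0],[0,0,0.08,0,0],[0,0,0,0,0]]' > rows.txt && python3 nudge.py rows.txt
python3 -c "
from h import *
S=cam('scene')
for a in (.5,.8,.9,1.,1.1): print(a,proj(S,out(-.112,.07*np.sin(a-.5),.152+.07*np.cos(a-.5))))
im=bot.get_image('scene')[150:190,440:490].astype(int)
np.save('pics/v2.npy',im)
g=im.sum(2)//3
print(g[10:38:2,10:42:1])"
```

```text
t: 4.65
ee_pos: [0.5874, 0.3918, 0.199]
ee_rot: [0.738, 0.675, -0.003, -0.002]
contact_force: [-15.1, -1.0, 5.2]
gripper_width: -0.0005
gripper_force: 7.0
0.5 [[464.3695 167.8353]]
0.8 [[466.2178 172.7415]]
0.9 [[466.6993 174.7187]]
1.0 [[467.1024 176.8328]]
1.1 [[467.4219 179.0602]]
[[156 158 156 156 159 160 159 158 158 157 152 107  55  35  42  43  40  40
   41  40  40  45  41  48  46  57  71  79  73  68  77  92]
 [156 159 156 156 159 156 155 156 156 158 148  92  47  34  41  42  39  41
   44  41  42  36  40  44  41  47  60  62  63  47  44  72]
 [156 153 155 152 154 155 155 157 157 162 157 120  70  39  38  43  37  39
   44  41  40  41  41  40  40  44  44  38  46  59  88 119]
 [159 155 157 152 158 160 159 157 157 161 150 104  60  47  41  39  42  40
   42  44  34  35  40  37  41  37  59  83 120 148 155 157]
 [157 157 156 161 159 160 161 157 158 158 132  73  56  60  48  42  37  38
   40  49  79  87  75  76  91 119 139 151 155 157 153 156]
 [158 162 162 161 158 158 154 161 161 149  96  53  62  57  43  38  42  39
   54 107 147 159 157 156 158 158 158 155 154 152 150 151]
 [158 160 159 163
[... 347 characters left out ...]
5 159 154 154 154 152 151 151 151]
 [155 162 157 156 160 160 157 158 157 157 161 150  98  65  71  77  89  95
  101 104 116 141 157 158 151 158 156 153 151 151 148 151]
 [ 98  94  90  83  86  90  83  83  86  84  85  82  71  60  60  72  75  82
   91 103 126 149 153 153 151 152 154 151 153 154 153 150]
 [ 61  63  63  62  58  62  65  65  65  63  61  60  62  62  73 114 140 149
  151 148 155 154 155 157 153 156 151 155 150 152 152 152]
 [ 50  55  48  50  46  57  61  63  61  62  62  61  71  64  67  97 135 152
  157 152 155 154 155 155 151 155 152 153 152 152 153 151]
 [ 47  50  52  55  47  49  51  53  54  61  60  63  67  61  64  63  99 143
  151 155 151 149 154 154 150 150 153 152 149 150 149 149]]
```

```bash
echo '[[0,0,-0.48,0,0],[0,0,-0.32,0,0],[0.065,0,0,-0.8,0],[0.065,0,0,-0.64,0],[0.065,0,0,0,0]]' > rows.txt && python3 nudge.py rows.txt
python3 -c "
from h import *
to(out(-.006,0.0,.24),YO)
save('scene','v3',(300,140,480,260),4)
c=cam('scene');print(proj(c,[out(-.112,.07*np.sin(.5),.152+.07*np.cos(.5))]))"
```

```text
t: 5.32
ee_pos: [0.5432, 0.3971, 0.2953]
ee_rot: [0.738, 0.674, 0.005, 0.001]
contact_force: [-0.3, -0.1, 0.2]
gripper_width: 0.0543
gripper_force: 0.0
t 5.33 turn 0.001 then d (final axes) [-0.1055  0.0363  0.0553] d (now axes) [-0.1059  0.0358  0.055 ] q [ 0.5142  0.296   1.3173 -0.0002  1.5185  0.605 ] tilt [ 0.0054  0.0082 -1.    ]
[[467.1024 176.8328]]
```

View pics/v3.png

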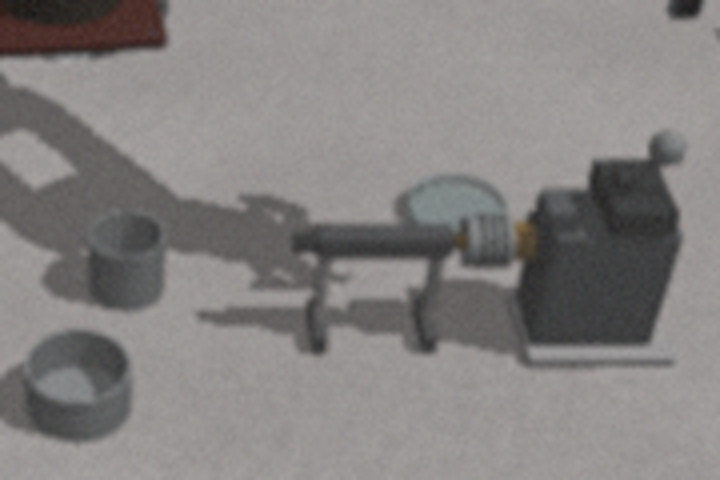

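The valve is shut: the ball is at (467,176.8), as predicted. On to the sleeve.

Scaled: -0.053 m is -0.848, 0.04 m is 0.64.

```bash
echo '[[0.065,-0.848,0.288,0,0],[0.065,-0.848,0.288,0.48,0],[0.065,0,0,0.4,0],[0.065,0,0,0.64,0],[0.065,0,0,0.48,0],[0.065,0,0,0,0]]' > rows.txt && python3 nudge.py rows.txt
python3 -c "
from h import *
to(out(-.006,0.0,.082),YO)"
```

```text
t: 6.12
ee_pos: [0.5643, 0.2867, 0.16]
ee_rot: [0.739, 0.674, -0.004, -0.002]
contact_force: [0.4, 0.6, 0.4]
gripper_width: 0.0651
gripper_force: 0.0
t 6.12 turn -0.000 then d (final axes) [0.0025 0.0052 0.078 ] d (now axes) [0.0028 0.0058 0.078 ] q [ 0.3456  0.302   1.5654 -0.0001  1.2827  0.4368] tilt [-0.0037 -0.0077 -1.    ]
```

```bash
echo '[[0.065,0,0,0,0],[0.065,0,0.048,0.48,0],[0.065,0,0,0.4,0],[0.065,0,0,0.368,0],[0.065,0,0,0,0]]' > rows.txt && python3 nudge.py rows.txt
python3 -c "
from h import *
to(out(-.006,0.0,.082),YO)"
```

```text
t: 6.75
ee_pos: [0.5696, 0.2875, 0.0865]
ee_rot: [0.738, 0.674, -0.001, -0.0]
contact_force: [-0.9, -0.9, -0.2]
gripper_width: 0.065
gripper_force: 0.0
t 6.75 turn 0.000 then d (final axes) [0.0011 0.     0.0045] d (now axes) [0.0011 0.     0.0045] q [ 0.344   0.3872  1.6051 -0.0001  1.1508  0.4348] tilt [-0.0007 -0.0013 -1.    ]
```

```bash
echo '[[0.03,0.016,0,0.032,0],[0.03,0,0,0,0],[0.03,0,0,0,0],[0.03,0,0,0,0]]' > rows.txt && python3 nudge.py rows.txt 50; echo '[[0.03,0.08,0,0,0],[0.03,0.08,0,0,0],[0.03,0.048,0,0,0],[0.03,0,0,0,0],[0.03,0,0,0,0],[0.03,0,0,0,0],[0.03,0,0,0,0],[0.03,0,0,0,0],[0.03,0,0,0,0]]' > rows.txt && python3 nudge.py rows.txt
python3 -c "
from h import *
to(out(-.006-.013,0.0,.082),YO)
save('scene','v4',(340,180,460,260),6)"
```

```text
t: 7.25
ee_pos: [0.5694, 0.2895, 0.0875]
ee_rot: [0.738, 0.674, -0.0, -0.001]
contact_force: [-8.6, -0.4, 8.3]
gripper_width: 0.0408
gripper_force: 50.4
t: 8.38
ee_pos: [0.5706, 0.3013, 0.0875]
ee_rot: [0.738, 0.674, -0.001, -0.0]
contact_force: [-8.0, -4.8, 10.4]
gripper_width: 0.0409
gripper_force: 50.5
t 8.38 turn 0.000 then d (final axes) [0.0004 0.0003 0.0055] d (now axes) [0.0004 0.0003 0.0055] q [ 0.3638  0.4017  1.5837 -0.0003  1.1583  0.4548] tilt [-0.0011 -0.0017 -1.    ]
```

View pics/v4.png

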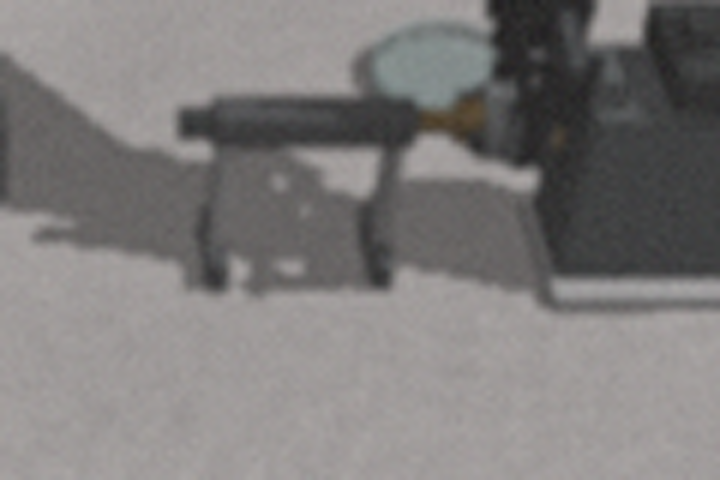

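The fork has popped: the beam end moved left to (370,200) and the brass nipple shows. I'll release the sleeve, lift and go to the fork.

Scaled: -0.053 m is -0.848, -0.04 m is -0.64.

```bash
echo '[[0.065,0,0,0,0],[0.065,0,0,0,0],[0.065,0,0,0,0],[0.065,0,0,-0.64,0],[0.065,0,0,-0.48,0],[0.05,-0.848,0,0,0],[0.05,-0.848,0,0,0],[0.05,0,0,0,0],[0.05,0,0,0,0]]' > rows.txt && python3 nudge.py rows.txt
python3 -c "
from h import *
to(out(.087,0.0,.091),YO)
save('scene','v5');save('wrist','w5',None,1.25)
print(proj(cam('wrist'),[out(.087,0,.112),out(.032,0,.112),out(.142,0,.112),out(.158,0,.1),out(.32-.3,0,.1)])*1.25)"
```

```text
t: 9.55
ee_pos: [0.5621, 0.1961, 0.1551]
ee_rot: [0.739, 0.674, 0.0, -0.0]
contact_force: [0.8, 0.7, 0.8]
gripper_width: 0.0497
gripper_force: 0.0
t 9.55 turn -0.001 then d (final axes) [-0.0001 -0.0008  0.0641] d (now axes) [-0.0002 -0.0008  0.0641] q [0.203  0.214  1.6814 0.0005 1.2454 0.2947] tilt [ 0.0007  0.0006 -1.    ]
[[402.6416 277.0471]
 [402.6994 178.027 ]
 [402.594  361.0495]
 [402.5228 370.7753]
 [402.6346 152.5851]]
```

View pics/w5.png

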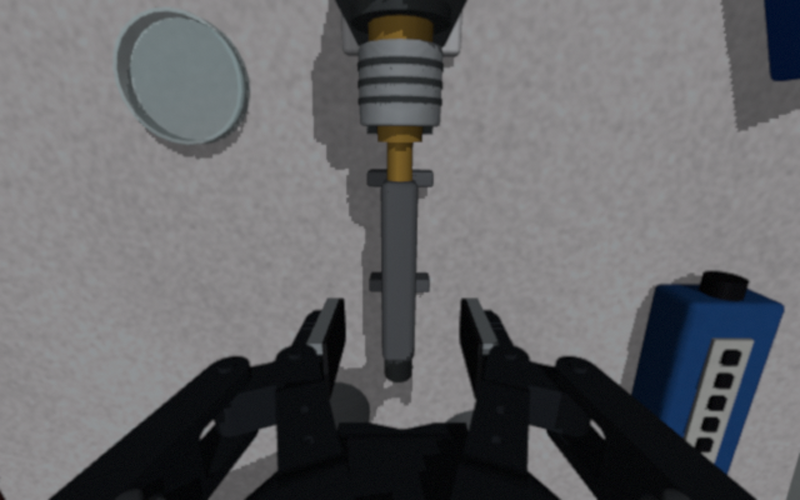

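The beam runs from (399,181) to (398,361), within 2 mm of the prediction. I'll descend and grip.

Scaled: -0.002 m is -0.032, 0.025 m is 0.4.

```bash
echo '[[0.05,0,-0.032,0.4,0],[0.05,0,0,0.32,0],[0.05,0,0,0.24,0],[0.05,0,0,0.048,0],[0.05,0,0,0,0],[0.005,0,0,0,0],[0.005,0,0,0,0],[0.005,0,0,0,0],[0.005,0,0,0,0]]' > rows.txt && python3 nudge.py rows.txt 60
python3 -c "
from h import *
to(out(.087,0.0,.091),YO)"
```

```text
t: 10.78
ee_pos: [0.5604, 0.1962, 0.0929]
ee_rot: [0.739, 0.674, 0.001, 0.0]
contact_force: [-0.9, -0.7, 5.5]
gripper_width: 0.0189
gripper_force: 59.6
t 10.78 turn 0.000 then d (final axes) [-0.0001  0.0008  0.0019] d (now axes) [-0.0001  0.0008  0.0019] q [ 0.2041  0.2812  1.7275 -0.0001  1.1312  0.2952] tilt [ 0.0004  0.0016 -1.    ]
```

Pull straight out by 60 mm.

Scaled: -0.01 m is -0.16.

```bash
echo '[[0.005,-0.16,0,0,0],[0.005,-0.16,0,0,0],[0.005,-0.16,0,0,0],[0.005,-0.16,0,0,0],[0.005,-0.16,0,0,0],[0.005,-0.16,0,0,0],[0.005,0,0,0,0]]' > rows.txt && python3 nudge.py rows.txt 70
python3 -c "
from h import *
to(out(.147,0.0,.091),YO)
save('wrist','w6',None,1.25)"
```

```text
t: 11.65
ee_pos: [0.5553, 0.1357, 0.0929]
ee_rot: [0.739, 0.674, 0.001, 0.001]
contact_force: [0.7, 1.0, 7.1]
gripper_width: 0.0187
gripper_force: 70.1
t 11.65 turn -0.000 then d (final axes) [0.0006 0.0004 0.0019] d (now axes) [0.0006 0.0004 0.0019] q [ 0.102   0.2322  1.7874 -0.0004  1.1196  0.1938] tilt [ 0.0001  0.0024 -1.    ]
```

View pics/w6.png

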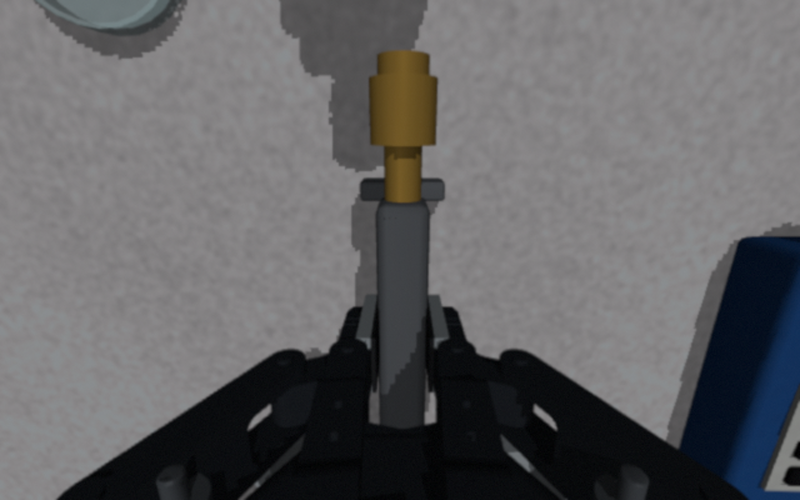

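The fork is out. Lift it.

```bash
echo '[[0.005,0,0,-0.8,0],[0.005,0,0,-0.96,0],[0.005,0,0,-0.96,0],[0.005,0,0,-0.56,-1],[0.005,0,0,0,-1.7],[0.005,0,0,0,-1.7],[0.005,0,0,0,-1.7],[0.005,0,0,0,-1.7],[0.005,0,0,0,-1.7],[0.005,0,0,0,-1.7]]' > rows.txt && python3 nudge.py rows.txt
echo '[[0.005,0,0,0,-1.7],[0.005,0,0,0,-0.84]]' > rows.txt && python3 nudge.py rows.txt
python3 -c "
from h import *
to([.6255,-.310,.295],2.854)"
```

```text
t: 12.95
ee_pos: [0.5534, 0.1355, 0.2948]
ee_rot: [0.265, 0.964, -0.001, -0.002]
contact_force: [0.7, -0.3, -2.8]
gripper_width: 0.0182
gripper_force: 69.2
t: 13.2
ee_pos: [0.5534, 0.1355, 0.2948]
ee_rot: [0.142, 0.99, -0.001, -0.002]
contact_force: [-0.8, -0.4, -2.2]
gripper_width: 0.0182
gripper_force: 69.2
t 13.20 turn 0.003 then d (final axes) [-0.1955 -0.4067 -0.0002] d (now axes) [-0.1943 -0.4073  0.0001] q [ 0.1023  0.0567  1.5892 -0.0011  1.4994 -1.1837] tilt [ 0.003  -0.0024 -1.    ]
```

Scaled: -0.0508 m is -0.8128, -0.0244 m is -0.3904, 0.003 rad is 0.03.

```bash
echo '[[0.005,-0.3904,-0.8128,0,0.03],[0.005,-0.3904,-0.8128,0,0],[0.005,-0.3904,-0.8128,0,0],[0.005,-0.3904,-0.8128,0,0],[0.005,-0.3904,-0.8128,0,0],[0.005,-0.3904,-0.8128,0,0],[0.005,-0.3904,-0.8128,0,0],[0.005,-0.3904,-0.8128,0,0],[0.005,0,0,0,0],[0.005,0,0,0,0]]' > rows.txt && python3 nudge.py rows.txt
python3 -c "
from h import *
to([.6255,-.310,.283],2.854)
save('wrist','w7',None,1.25)
save('top','t7')
c=cam('wrist');a=np.array([.6257,-.3103,.16]);d=np.array([np.cos(1.283),np.sin(1.283),0])
print(proj(c,[a,a-.1*d,a+.1*d])*1.25)"
```

```text
t: 14.45
ee_pos: [0.6239, -0.3088, 0.2947]
ee_rot: [0.145, 0.989, 0.001, -0.002]
contact_force: [-0.3, 0.4, -2.2]
gripper_width: 0.0186
gripper_force: 69.5
t 14.45 turn -0.004 then d (final axes) [-0.0019 -0.0007  0.0117] d (now axes) [-0.0019 -0.0007  0.0117] q [-0.5728  0.3648  1.2327  0.      1.5478 -1.8517] tilt [ 0.0036  0.0011 -1.    ]
[[399.8936 234.7168]
 [276.4957 235.1035]
 [523.2534 234.2909]]
```

View pics/w7.png

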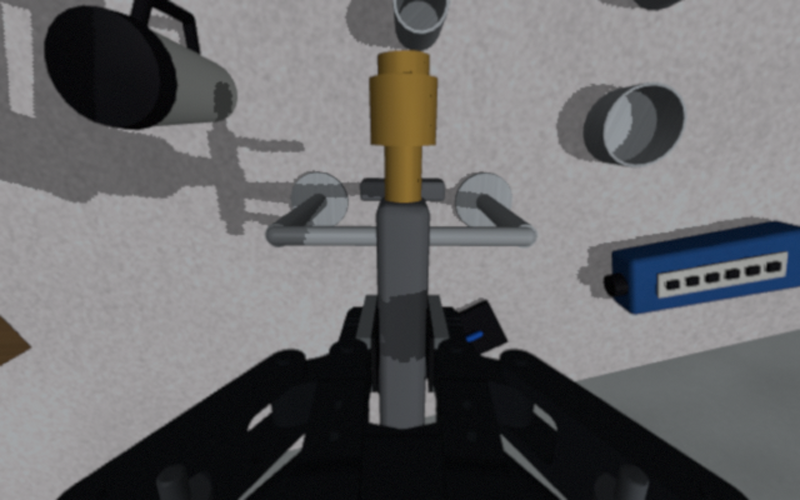

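The bar runs from (266,236) to (537,236), square to the beam and about 3 mm off in x. I'll correct that and lower.

```bash
echo '[[0.005,-0.048,0,0,-0.04],[0.005,0,0,0.64,0],[0.005,0,0,0.64,0],[0.005,0,0,0.4,0],[0.005,0,0,0.16,0],[0.005,0,0,0.064,0],[0.005,0,0,0,0],[0.005,0,0,0,0]]' > rows.txt && python3 nudge.py rows.txt
python3 -c "
from h import *
to([.6255,-.310,.173],2.854)
save('scene','s8',(170,140,330,260),5)"
```

```text
t: 15.55
ee_pos: [0.6285, -0.3101, 0.1795]
ee_rot: [0.143, 0.99, -0.001, 0.001]
contact_force: [0.0, 0.6, -2.3]
gripper_width: 0.0185
gripper_force: 69.5
t 15.55 turn 0.001 then d (final axes) [ 0.003  -0.0007  0.0065] d (now axes) [ 0.003  -0.0007  0.0065] q [-0.5708  0.4331  1.3589 -0.      1.347  -1.8548] tilt [-0.0025 -0.0007 -1.    ]
```

View pics/s8.png

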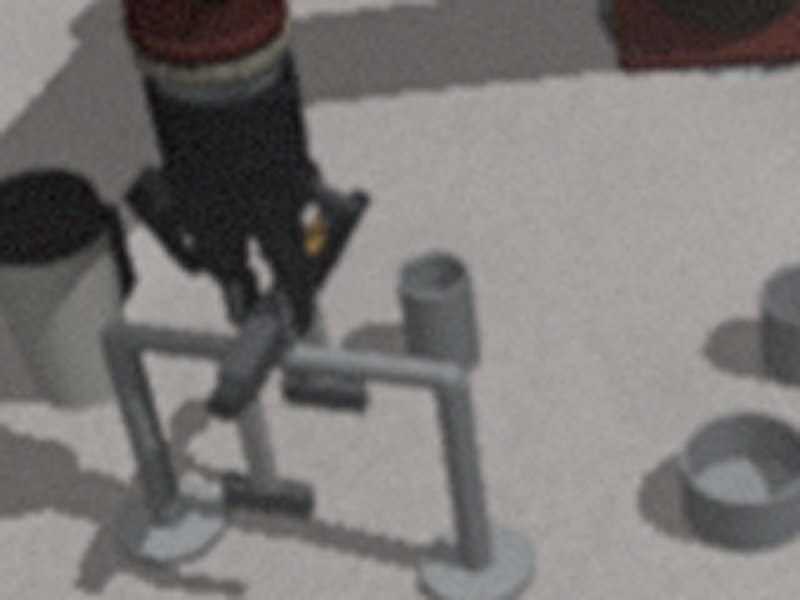

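The fork straddles the bar, about 6 mm above its seat. Correct x by 2 mm and lower on to the bar.

```bash
echo '[[0.005,0.032,0,0.032,0],[0.005,0,0,0.032,0],[0.005,0,0,0.024,0],[0.005,0,0,0,0],[0.005,0,0,0,0]]' > rows.txt && python3 nudge.py rows.txt
python3 -c "
from h import *
to([.6266,-.310,.173],2.854)"
```

```text
t: 16.23
ee_pos: [0.6258, -0.3092, 0.1729]
ee_rot: [0.143, 0.99, -0.0, -0.0]
contact_force: [-4.2, 0.4, 3.2]
gripper_width: 0.0186
gripper_force: 70.3
t 16.23 turn 0.001 then d (final axes) [-0.001  -0.0006 -0.0001] d (now axes) [-0.001  -0.0006 -0.0001] q [-0.5716  0.4336  1.371  -0.0001  1.337  -1.8556] tilt [ 0.     -0.0001 -1.    ]
```

Scaled: -0.05 m is -0.8, -0.02 m is -0.32.

```bash
echo '[[0.022,0,0,0,0],[0.03,0,0,0,0],[0.04,0,0,0,0],[0.05,0,0,0,0],[0.05,0,0,0,0],[0.05,0,0,-0.32,0],[0.05,0,0,-0.8,0],[0.05,0,0,-0.8,0],[0.05,0,0,0,0],[0.05,0,0,0,0]]' > rows.txt && python3 nudge.py rows.txt 20
python3 -c "
from h import *
to([.6266,-.310,.173],2.854)
save('wrist','w9',None,1.25);save('scene','s9');save('top','t9')
t=cv2.resize(np.load('pics/top0.npy')[165:265,290:450],None,fx=4,fy=4)
t=np.load('pics/top0.npy').astype(int);n=np.load('pics/top0.npy')
a=np.load('pics/scene0.npy')[150:270,180:420];b=np.load('pics/s9.npy') if 0 else np.load('pics/s9.npy')[150:270,180:420] 
cv2.imwrite('pics/c9.png',np.vstack([cv2.resize(b,None,fx=3.3,fy=3.3,interpolation=cv2.INTER_CUBIC)]))"
```

```text
t: 17.48
ee_pos: [0.626, -0.3092, 0.2936]
ee_rot: [0.143, 0.99, -0.0, 0.001]
contact_force: [-1.2, -0.2, -0.8]
gripper_width: 0.0497
gripper_force: 0.0
t 17.48 turn 0.001 then d (final axes) [-0.0008 -0.0006  0.1206] d (now axes) [-0.0006 -0.0006  0.1206] q [-0.5716  0.3659  1.2334  0.      1.5406 -1.8556] tilt [-0.0016 -0.0004 -1.    ]
```

View pics/c9.png

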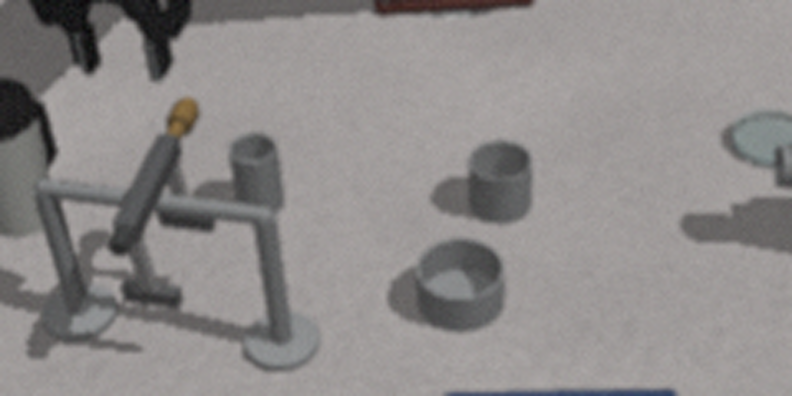

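The fork hangs over the bar, with its beam end at (122,240) and nipple tip at (186,103) in the crop. I'll check level numerically and check whether the cups have moved. The picture views are used up, so from here I use image code.

```bash
cat >> h.py <<'E'
def shift(cn,cur,p,h,w=14,r=12):
    "template-match object at rim point p from the first picture; return new position at height h and score"
    c=cam(cn);a=np.load('pics/%s0.npy'%cn);b=np.load('pics/%s.npy'%cur)
    u,v=np.round(proj(c,p)[0]).astype(int)
    res=cv2.matchTemplate(b[v-w-r:v+w+r+1,u-w-r:u+w+r+1],a[v-w:v+w+1,u-w:u+w+1],cv2.TM_CCOEFF_NORMED)
    _,s,_,(x,y)=cv2.minMaxLoc(res)
    def sub(f0,f1,f2): return .5*(f0-f2)/(f0-2*f1+f2)
    dx=x-r+(sub(*res[y,x-1:x+2]) if 0<x<2*r else 0);dy=y-r+(sub(*res[y-1:y+2,x]) if 0<y<2*r else 0)
    q=proj(c,p)[0]; return onz(c,q+[dx,dy],h)-onz(c,q,h),round(s,3),(round(dx,2),round(dy,2))
L=np.array([.4765,.011,.06]);M=np.array([.4495,-.2355,.075]);PAN=np.array([.614,-.043,.045])
E
python3 - <<'E'
from h import *
for n,p in(("L",L),("M",M),("P",PAN)):
    for cn,cur in(("top","t9"),("scene","s9")): print(n,cn,shift(cn,cur,p,p[2]))
S=cam('scene');m=np.array([.6258,-.3095,.18]);f=np.array([.959,-.284,0])
for t in(0,.02,-.02):
    g=f*np.cos(t)+np.array([0,0,np.sin(t)])
    print(t,(proj(S,[m-.104*g,m-.055*g+[0,0,.012],m+.071*g])-[180,150])*3.3)
E
```

```text
L top (array([ 0., -0.,  0.]), 0.99, (np.float32(0.0), np.float32(-0.01)))
L scene (array([ 0., -0., -0.]), 0.996, (np.float32(-0.01), np.float32(0.0)))
M top (array([0.0434, 0.0435, 0.    ]), 0.417, (-12, -12))
M scene (array([0.0001, 0.    , 0.    ]), 0.996, (np.float32(0.01), np.float32(0.02)))
P top (array([0.0001, 0.0001, 0.    ]), 0.995, (np.float32(-0.02), np.float32(-0.02)))
P scene (array([ 0.0001,  0.    , -0.    ]), 0.995, (np.float32(0.01), np.float32(0.02)))
0 [[191.291  110.7528]
 [169.9098 132.8237]
 [116.0202 238.6899]]
0.02 [[191.6148 112.586 ]
 [170.1013 133.8187]
 [115.7056 237.3866]]
-0.02 [[190.9505 108.9422]
 [169.709  131.8425]
 [116.3481 239.9674]]
```

Nothing has moved (the M top mismatch is the arm blocking the view). I'll check the fork's level through the brass nipple's height.

The manual's scale: shifts go in shares of 62.5 mm and turns go in units of 0.1 rad. Converting my numbers, 0.06 m is 0.96.

```bash
echo '[[0.085,0.96,0,0,0],[0.085,0.96,0,0,0],[0.085,0,0,0,0],[0.085,0,0,0,0]]' > rows.txt && python3 nudge.py rows.txt
python3 - <<'E'
from h import *
save('top','t10');save('scene','s10')
m=np.array([.6258,-.3095,.18]);f=np.array([.959,-.284,0])
obs=[]
for cn,cur in(("top","t10"),("scene","s10")):
    b=np.load('pics/%s.npy'%cur).astype(float);c=cam(cn)
    sat=b[:,:,2]-b[:,:,0]; u,v=proj(c,m-.086*f)[0].round().astype(int)
    w=np.zeros_like(sat); w[v-14:v+15,u-14:u+15]=sat[v-14:v+15,u-14:u+15]; w[w<15]=0
    ys,xs=np.nonzero(w); W=w[ys,xs]; q=np.array([(xs*W).sum(),(ys*W).sum()])/W.sum()
    print(cn,len(xs),q,[ (k,proj(c,m-k*f)[0]) for k in(.06,.084,.104)]); obs.append((c,q))
p=tri(obs);print(p,"along",(p-m)@f,"side",(p-m)@[.284,.959,0],[(proj(c,p)-q) for c,q in obs])
for n,p in(("L",L),("M",M),("P",PAN)):
    for cn,cur in(("top","t10"),("scene","s10")): print(n,cn,shift(cn,cur,p,p[2])[1:])
E
```

```text
t: 18.12
ee_pos: [0.5108, -0.2753, 0.2921]
ee_rot: [0.143, 0.99, -0.0, 0.0]
contact_force: [0.3, 0.0, -0.1]
gripper_width: 0.0851
gripper_force: 0.0
top 458 [383.9912 209.824 ] [(0.06, array([385.7031, 206.0184])), (0.084, array([383.8509, 212.6388])), (0.104, array([382.2971, 218.183 ]))]
scene 93 [235.1443 184.9882] [(0.06, array([232.7449, 192.4503])), (0.084, array([235.6314, 187.5378])), (0.104, array([237.967 , 183.5614]))]
[ 0.5528 -0.284   0.1951] along -0.07719011612074195 side 0.0036977383157541024 [array([[ 0.0835, -0.0051]]), array([[0.0987, 0.0044]])]
L top (0.99, (np.float32(-0.01), np.float32(-0.01)))
L scene (0.997, (np.float32(0.0), np.float32(0.0)))
M top (0.476, (-12, np.float32(4.7)))
M scene (0.996, (np.float32(0.01), np.float32(0.0)))
P top (0.994, (np.float32(-0.02), np.float32(-0.03)))
P scene (0.995, (np.float32(0.0), np.float32(0.02)))
```

```bash
python3 -c "
from h import *
to([L[0],L[1],.20],2.854)"
```

```text
t 18.23 turn 0.001 then d (final axes) [0.1152 0.2649 0.0926] d (now axes) [0.115  0.265  0.0924] q [-0.6298  0.082   1.5667  0.0001  1.492  -1.9139] tilt [-0.0009 -0.0002 -1.    ]
```

```bash
echo '[[0.085,0.368,0.848,0,0],[0.085,0.368,0.848,0,0],[0.085,0.368,0.848,0,0],[0.085,0.368,0.848,0.48,0],[0.085,0.368,0.848,0.48,0],[0.085,0,0,0.32,0],[0.085,0,0,0,0]]' > rows.txt && python3 nudge.py rows.txt
python3 - <<'E'
from h import *
to([L[0],L[1],.042],2.854)
save('top','t11');save('scene','s11')
m=np.array([.6258,-.3095,.18]);f=np.array([.959,-.284,0])
obs=[]
for cn,cur in(("top","t11"),("scene","s11")):
    b=np.load('pics/%s.npy'%cur).astype(float);c=cam(cn)
    sat=b[:,:,2]-b[:,:,0]; u,v=proj(c,m-.086*f)[0].round().astype(int)
    w=np.zeros_like(sat); w[v-14:v+15,u-14:u+15]=sat[v-14:v+15,u-14:u+15]; w[w<15]=0
    ys,xs=np.nonzero(w); W=w[ys,xs]; q=np.array([(xs*W).sum(),(ys*W).sum()])/W.sum()
    print(cn,len(xs),q,(xs.min(),xs.max(),ys.min(),ys.max()),[ (k,proj(c,m-k*f)[0]) for k in(.06,.084,.104)]); obs.append((c,q))
p=tri(obs);print(p,"along",(p-m)@f,"side",(p-m)@[.284,.959,0],[(proj(c,p)-q) for c,q in obs])
for n,p in(("L",L),("M",M),("P",PAN)):
    for cn,cur in(("top","t11"),("scene","s11")): print(n,cn,shift(cn,cur,p,p[2])[1:])
E
```

```text
t: 19.1
ee_pos: [0.4758, 0.0078, 0.2134]
ee_rot: [0.142, 0.99, -0.0, -0.002]
contact_force: [0.2, -0.5, -0.0]
gripper_width: 0.0848
gripper_force: 0.0
t 19.10 turn 0.003 then d (final axes) [0.0003 0.0032 0.1714] d (now axes) [-0.0003  0.0033  0.1714] q [-0.1494 -0.1271  1.9207 -0.0001  1.351  -1.4353] tilt [ 0.003  -0.0005 -1.    ]
top 94 [384.0516 210.2366] (np.int64(380), np.int64(388), np.int64(203), np.int64(218)) [(0.06, array([385.7031, 206.0184])), (0.084, array([383.8509, 212.6388])), (0.104, array([382.2971, 218.183 ]))]
scene 93 [235.1896 184.9244] (np.int64(230), np.int64(240), np.int64(179), np.int64(191)) [(0.06, array([232.7449, 192.4503])), (0.084, array([235.6314, 187.5378])), (0.104, array([237.967 , 183.5614]))]
[ 0.5515 -0.2842  0.1943] along -0.07840063826825949 side 0.0031457093185387093 [array([[ 0.0485, -0.003 ]]), array([[0.0572, 0.0025]])]
L top (0.377, (np.float32(0.06), np.float32(-0.16)))
L scene (0.996, (np.float32(-0.0), np.float32(0.01)))
M top (0.899, (np.float32(0.09), np.float32(-0.3)))
M scene (0.619, (np.float32(0.38), np.float32(0.51)))
P top (0.475, (np.float32(-0.07), np.float32(-0.25)))
P scene (0.994, (np.float32(0.0), np.float32(0.01)))
```

The brass nipple looks raised. I'll fit the tilt using the beam end and the blades seen in c9 too: blades at (152,292) and (187,217), end at (121,239).

```bash
cat > tilt.py <<'E'
from h import *
from scipy.optimize import least_squares
S=cam('scene');T=cam('top');bar=np.array([.6258,-.3095,.16])
def pts(th,yaw,s,side,P):
    P=np.array(P,float)+[s,side,.02]
    c,n=np.cos(th),np.sin(th) # th>0: nipple (-x) up
    X=P[:,0]*c+P[:,2]*n; Z=-P[:,0]*n+P[:,2]*c
    a=-.288+yaw; return bar+np.c_[X*np.cos(a)-P[:,1]*np.sin(a),X*np.sin(a)+P[:,1]*np.cos(a),Z]
def fit(sc,tp):
    f=lambda v:np.r_[(proj(S,pts(*v,list(sc)))-list(sc.values())).ravel(),(proj(T,pts(*v,list(tp)))-list(tp.values())).ravel(),np.array(v)/[10,.03,.004,.004]]
    r=least_squares(f,[0,0,0,0]);print("tilt %.3f yaw %.3f s %.4f side %.4f"%tuple(r.x),r.fun.round(2))
E
python3 - <<'E'
from tilt import *
o=np.array([180,150])
sc={(-.0817,0,0):(235.19,184.92),(.071,0,0):o+np.array([121,239])/3.3,(.045,0,-.095):o+np.array([152,292])/3.3,(-.045,0,-.095):o+np.array([187,217])/3.3}
fit(sc,{(-.0817,0,0):(384.05,210.24)})
for th in(0,.05,.1,.15):print(th,((proj(S,pts(th,0,0,0,list(sc)))-list(sc.values()))).round(1).tolist())
E
```

```text
tilt 0.106 yaw -0.002 s -0.0035 side 0.0004 [ 0.02  0.53 -0.64  1.45  0.54  0.21  0.29  0.34  0.17  1.62  0.01 -0.06
 -0.89  0.11]
0 [[0.2, 3.1], [-1.5, -0.1], [-1.3, 2.1], [-0.9, 4.1]]
0.05 [[-0.2, 2.2], [-1.4, 1.1], [-0.7, 1.7], [-0.6, 2.7]]
0.1 [[-0.5, 1.4], [-1.3, 2.3], [-0.1, 1.2], [-0.3, 1.3]]
0.15 [[-0.9, 0.7], [-1.1, 3.4], [0.5, 0.7], [-0.0, -0.1]]
```

The fit suggests about 0.1 rad tilt, nipple up, but it's uncertain. I'll measure with the wrist camera from both sides of the beam.

```bash
python3 -c "
from h import *
to([.671,-.156,.29],2.854)"
```

```text
t 19.20 turn 0.001 then d (final axes) [-0.232  -0.1009 -0.0745] d (now axes) [-0.232  -0.1011 -0.0743] q [-0.1516 -0.1289  1.9182 -0.0001  1.3515 -1.4354] tilt [-0.0008 -0.     -1.    ]
```

```bash
cat >> tilt.py <<'E'
def brass(fn):
    b=np.load('pics/%s.npy'%fn).astype(float); w=((b[:,:,2]-b[:,:,0])>0.45*b[:,:,2])&(b[:,:,2]>50)&(b[:,:,1]>.5*b[:,:,2])
    n,lab,st,ce=cv2.connectedComponentsWithStats(w.astype(np.uint8)); k=1+np.argsort(-st[1:,4])[:3]
    for i in k: print(fn,st[i],ce[i])
    i=k[0]; ys,xs=np.nonzero(lab==i); X=np.c_[xs,ys]; c=X.mean(0); d=np.linalg.svd(X-c,full_matrices=0)[2][0]; t=(X-c)@d
    return c,d,c+d*t.min(),c+d*t.max()
E
echo '[[0.085,0,0,-0.96,0],[0.085,-0.8,-0.352,-0.24,0],[0.085,-0.8,-0.352,0,0],[0.085,-0.8,-0.352,0,0],[0.085,-0.8,-0.352,0,0],[0.085,-0.512,-0.208,0,0],[0.085,0,0,0,0],[0.085,0,0,0,0],[0.085,0,0,0,0]]' > rows.txt && python3 nudge.py rows.txt
python3 - <<'E'
from tilt import *
import pickle
c=cam('wrist');save('wrist','wa');pickle.dump(c,open('pics/wa.pkl','wb'))
print(brass('wa'),proj(c,pts(0,0,0,0,[(-.0817,0,0),(-.104,0,0),(-.055,0,0)])))
to([.580,-.463,.29],2.854)
E
```

```text
t: 20.32
ee_pos: [0.6696, -0.1551, 0.2907]
ee_rot: [0.143, 0.99, -0.0, 0.0]
contact_force: [-0.1, -0.3, 0.2]
gripper_width: 0.085
gripper_force: 0.0
wa [ 103   76   40   64 1633] [123.6473 103.6479]
(array([123.6473, 103.6479]), array([0.3114, 0.9503]), array([113.6587,  73.1629]), array([135.2082, 138.9318])) [[130.061  101.7075]
 [124.1601  72.5751]
 [136.6006 134.3467]]
t 20.38 turn 0.001 then d (final axes) [-0.0014 -0.3208  0.0007] d (now axes) [-0.001  -0.3208  0.0007] q [-0.3421  0.3402  1.271   0.0001  1.5293 -1.6266] tilt [-0.001   0.0001 -1.    ]
```

```bash
echo '[[0.085,0,-0.856,0,0],[0.085,0,-0.856,0,0],[0.085,0,-0.856,0,0],[0.085,0,-0.856,0,0],[0.085,0,-0.856,0,0],[0.085,0,-0.856,0,0],[0.085,0,0,0,0],[0.085,0,0,0,0],[0.085,0,0,0,0]]' > rows.txt && python3 nudge.py rows.txt
cat >> tilt.py <<'E'
def two(a,b):
    import pickle
    ca,cb=[pickle.load(open('pics/%s.pkl'%n,'rb')) for n in(a,b)]
    A,B=brass(a),brass(b)
    def ends(X): 
        e=[X[2],X[3]]; e.sort(key=lambda q:q[1]); return e
    p=tri([(ca,A[0]),(cb,B[0])]); 
    N=[]
    for c,X in((ca,A),(cb,B)):
        e=ends(X); N.append(np.cross(ray(c,e[0])[1],ray(c,e[1])[1]))
    d=np.cross(*N);d/=np.linalg.norm(d); d*=np.sign(-d@[.959,-.284,0])
    print("centroid",p,"axis",d,"tilt %.3f"%d[2],"yaw %.3f"%(np.arctan2(d[1],d[0])-2.854))
    t,s=[tri([(ca,ends(A)[i]),(cb,ends(B)[i])]) for i in(0,1)]
    print("tip",t,"root",s,"slope",(t-s)[2]/np.linalg.norm(t-s),"z-tilt from centroid",(p[2]-.18)/.082)
E
python3 - <<'E'
from tilt import *
import pickle
c=cam('wrist');save('wrist','wb');pickle.dump(c,open('pics/wb.pkl','wb'))
print(proj(c,pts(0,0,0,0,[(-.0817,0,0),(-.104,0,0),(-.055,0,0)])))
two('wa','wb')
E
```

```text
t: 21.5
ee_pos: [0.5799, -0.4618, 0.2902]
ee_rot: [0.142, 0.99, 0.0, 0.0]
contact_force: [-0.4, 0.5, -0.6]
gripper_width: 0.0848
gripper_force: 0.0
[[513.4105 100.8332]
 [519.3953  71.6265]
 [506.7775 133.5534]]
wa [ 103   76   40   64 1633] [123.6473 103.6479]
wb [   0  200  115  133 9613] [ 46.3808 264.3163]
wb [ 504   76   38   64 1436] [521.3614 104.0989]
wb [511  85   1   1   1] [511.  85.]
centroid [ 0.5304 -0.143   0.5729] axis [-0.9901  0.1302 -0.0521] tilt -0.052 yaw 0.157
tip [ 0.5709 -0.0583  0.6765] root [ 0.5159 -0.2021  0.5042] slope 0.7455697991231004 z-tilt from centroid 4.791429473296085
```

```bash
sed -i 's/    n,lab,st,ce=/    w[180:]=0\n    n,lab,st,ce=/' tilt.py
python3 - <<'E'
from tilt import *
two('wa','wb'); to([.6268,-.310,.29],2.854)
E
```

```text
wa [ 103   76   40   64 1633] [123.6473 103.6479]
wb [ 504   76   38   64 1436] [521.3614 104.0989]
wb [511  85   1   1   1] [511.  85.]
centroid [ 0.5497 -0.2862  0.1897] axis [-0.9366  0.2874  0.2005] tilt 0.200 yaw -0.010
tip [ 0.5286 -0.2797  0.1941] root [ 0.5771 -0.2947  0.1837] slope 0.20052019510027985 z-tilt from centroid 0.11785548778126122
t 21.55 turn 0.003 then d (final axes) [-0.0018  0.1588  0.0002] d (now axes) [-0.0023  0.1588  0.0002] q [-0.7787  0.4781  1.0927  0.0003  1.5703 -2.0648] tilt [-0.0005  0.     -1.    ]
```

The fork hangs nipple-up by about 0.15 rad, so its balance point lies beyond the bar. I'll regrip, shift it about 4.5 mm toward the nipple side and set it down again.

Scaled: -0.0006 m is -0.0096, 0.053 m is 0.848, 0.003 rad is 0.03.

```bash
echo '[[0.05,0,0.848,0,0],[0.05,0,0.848,0,0],[0.05,-0.0096,0.848,0,0.03],[0.05,0,0,0,0],[0.05,0,0,0.64,0],[0.05,0,0,0.64,0],[0.05,0,0,0.32,0],[0.05,0,0,0,0],[0.05,0,0,0,0]]' > rows.txt && python3 nudge.py rows.txt
python3 -c "
from h import *
to([.6258,-.3092,.175],2.854)"
```

```text
t: 22.68
ee_pos: [0.6256, -0.3118, 0.1918]
ee_rot: [0.144, 0.99, -0.001, 0.001]
contact_force: [0.2, 0.2, 0.3]
gripper_width: 0.0501
gripper_force: 0.0
t 22.68 turn -0.002 then d (final axes) [0.0006 0.0026 0.0168] d (now axes) [0.0007 0.0026 0.0168] q [-0.5751  0.4193  1.3536 -0.      1.3656 -1.856 ] tilt [-0.0029 -0.0009 -1.    ]
```

Scaled: 0.008 m is 0.128, 0.002 m is 0.032, -0.002 rad is -0.02.

```bash
echo '[[0.05,0.0096,0.032,0.128,-0.02],[0.05,0,0,0.128,0],[0.05,0,0,0,0],[0.05,0,0,0,0],[0.005,0,0,0,0],[0.005,0,0,0,0],[0.005,0,0,0,0],[0.005,0,0,0,0]]' > rows.txt && python3 nudge.py rows.txt 60
python3 -c "
from h import *
to([.6258,-.3092,.175],2.854)"
```

```text
t: 23.68
ee_pos: [0.6249, -0.3093, 0.1742]
ee_rot: [0.143, 0.99, -0.0, 0.0]
contact_force: [-1.0, -0.2, 2.3]
gripper_width: 0.0186
gripper_force: 60.5
t 23.68 turn -0.000 then d (final axes) [-0.0008  0.0003 -0.0008] d (now axes) [-0.0008  0.0003 -0.0008] q [-0.5725  0.4301  1.3731 -0.0001  1.3376 -1.8553] tilt [-0.0008 -0.0004 -1.    ]
```

Scaled: -0.005 m is -0.08, 0.0045 m is 0.072.

```bash
echo '[[0.005,0,0,-0.08,0],[0.005,0.072,0,0,0],[0.005,0,0,0,0],[0.005,0,0,0.032,0],[0.005,0,0,0.04,0],[0.005,0,0,0,0],[0.005,0,0,0,0]]' > rows.txt && python3 nudge.py rows.txt
echo '[[0.022,0,0,0,0],[0.03,0,0,0,0],[0.04,0,0,0,0],[0.05,0,0,0,0],[0.05,0,0,0,0],[0.05,0,0,-0.32,0],[0.05,0,0,-0.8,0],[0.05,0,0,-0.72,0],[0.05,0,0,0,0],[0.05,0,0,0,0]]' > rows.txt && python3 nudge.py rows.txt 20
python3 -c "
from h import *
to([.671,-.156,.29],2.854)"
```

```text
t: 24.55
ee_pos: [0.6204, -0.3078, 0.1747]
ee_rot: [0.143, 0.99, -0.0, 0.0]
contact_force: [-2.0, 1.8, 4.1]
gripper_width: 0.0184
gripper_force: 60.6
t: 25.8
ee_pos: [0.6205, -0.3078, 0.2901]
ee_rot: [0.143, 0.99, -0.0, 0.001]
contact_force: [0.3, -0.3, -0.0]
gripper_width: 0.0499
gripper_force: 0.0
t 25.80 turn -0.000 then d (final axes) [-0.0054  0.1599  0.0001] d (now axes) [-0.0054  0.1599  0.0001] q [-0.5742  0.3534  1.2556  0.      1.5315 -1.8573] tilt [-0.0011 -0.0003 -1.    ]
```

Scaled: 0.053 m is 0.848, -0.0054 m is -0.0864.

```bash
echo '[[0.085,-0.0864,0.848,0,0],[0.085,0,0.848,0,0],[0.085,0,0.848,0,0],[0.085,0,0,0,0],[0.085,0,0,0,0],[0.085,0,0,0,0]]' > rows.txt && python3 nudge.py rows.txt
python3 -c "
from h import *
import pickle
save('wrist','wc');pickle.dump(cam('wrist'),open('pics/wc.pkl','wb'))"
echo '[[0.085,0,-0.856,0,0],[0.085,0,-0.856,0,0],[0.085,0,-0.856,0,0],[0.085,0,-0.856,0,0],[0.085,0,-0.856,0,0],[0.085,0,-0.856,0,0],[0.085,0,0,0,0],[0.085,0,0,0,0],[0.085,0,0,0,0]]' > rows.txt && python3 nudge.py rows.txt
python3 -c "
from tilt import *
import pickle
save('wrist','wd');pickle.dump(cam('wrist'),open('pics/wd.pkl','wb'))
two('wc','wd')
to([.6204,-.3078,.29],2.854)"
```

```text
t: 26.55
ee_pos: [0.6701, -0.1582, 0.2884]
ee_rot: [0.144, 0.99, -0.0, -0.001]
contact_force: [-0.5, -0.7, 0.5]
gripper_width: 0.085
gripper_force: 0.0
t: 27.72
ee_pos: [0.58, -0.4637, 0.2894]
ee_rot: [0.143, 0.99, 0.0, 0.0]
contact_force: [-0.1, 0.7, -0.3]
gripper_width: 0.085
gripper_force: 0.0
wc [ 114   67   36   63 1570] [132.5465  95.093 ]
wd [ 501   66   34   63 1370] [516.3518  93.9197]
wd [504  77   1   1   1] [504.  77.]
centroid [ 0.5433 -0.2846  0.1782] axis [-0.9574  0.2806  0.068 ] tilt 0.068 yaw 0.002
tip [ 0.5218 -0.2783  0.1797] root [ 0.5707 -0.2926  0.1762] slope 0.06802160562153264 z-tilt from centroid -0.02168312819857809
t 27.77 turn 0.001 then d (final axes) [ 0.0056  0.1607 -0.0005] d (now axes) [ 0.0054  0.1607 -0.0005] q [-0.7802  0.4816  1.0894  0.0002  1.5704 -2.0646] tilt [-0.0002  0.0001 -1.    ]
```

The tilt dropped by about 0.135 rad. I'll render the brass silhouette in both views to remove the method's bias.

```bash
cat > sim.py <<'E'
from tilt import *
import tilt,pickle
from scipy.optimize import least_squares
def cyl(x0,x1,r):
    a=np.linspace(0,2*np.pi,40);return [(x,r*np.cos(t),r*np.sin(t)) for x in(x0,x1) for t in a]
parts=[cyl(-.055,-.075,.007),cyl(-.075,-.097,.012),cyl(-.097,-.104,.009)]
box=[(x,y,z) for x in(-.055,.055) for y in(-.01,.01) for z in(-.012,.012)]
def sil(c,v):
    m=np.zeros((400*4,640*4),np.uint8)
    for P,k in[(p,1) for p in parts]+[(box,0)]:
        q=proj(c,pts(*v,P)); cv2.fillConvexPoly(m,cv2.convexHull((q*4+1.5).round().astype(np.int32)),k)
    ys,xs=np.nonzero(m);X=(np.c_[xs,ys]-1.5)/4;cc=X.mean(0);d=np.linalg.svd(X-cc,full_matrices=0)[2][0];d*=np.sign(d[1])
    return np.r_[cc,30*d[0]/d[1],np.sqrt(len(xs)/16)/2]
def meas(fn):
    import io,contextlib
    with contextlib.redirect_stdout(io.StringIO()): c,d,_,_=brass(fn)
    return np.r_[c,30*d[0]/d[1]]
def run(a,b):
    cs=[pickle.load(open('pics/%s.pkl'%n,'rb')) for n in(a,b)];ms=[meas(n) for n in(a,b)]
    f=lambda v:np.r_[(np.r_[[sil(c,v)[:3]-m for c,m in zip(cs,ms)]]).ravel(),v/[10,1,.1,.1]]
    r=least_squares(f,[0.01,0,0,0],diff_step=None,x_scale=[.1,.1,.01,.01],jac=lambda v:np.c_[tuple((f(v+e)-f(v-e))/(2*e.max()) for e in np.diag([.02,.02,.002,.002]))])
    print("tilt %.3f yaw %.3f s %.4f side %.4f"%tuple(r.x),r.fun.round(2))
run('wa','wb');run('wc','wd')
E
python3 sim.py
```

```text
tilt 0.104 yaw -0.013 s 0.0015 side -0.0004 [ 0.48  0.51  1.18 -0.45 -0.79 -1.42  0.01 -0.01  0.01 -0.  ]
tilt -0.033 yaw 0.004 s -0.0024 side 0.0008 [ 0.3   0.    0.71 -0.36  0.04 -0.72 -0.    0.   -0.02  0.01]
```

```bash
cat >> sim.py <<'E'
print('with dz')
import tilt
D=[('wa','wb'),('wc','wd')]
cs=[[pickle.load(open('pics/%s.pkl'%n,'rb')) for n in p] for p in D];ms=[[meas(n) for n in p] for p in D]
b0=tilt.bar.copy()
def f(v):
    tilt.bar=b0+[0,0,v[8]]
    return np.r_[tuple(((sil(c,v[4*i:4*i+4])[:3]-m)/[.7,.7,.5]) for i in(0,1) for c,m in zip(cs[i],ms[i]))+(v[8]/.0015,)]
e0=np.array([.02,.02,.002,.002]*2+[.002])
r=least_squares(f,np.array([.1,0,0,0,-.03,0,0,0,0.]),x_scale=e0,jac=lambda v:np.c_[tuple((f(v+e)-f(v-e))/(2*e.max()) for e in np.diag(e0))])
print(r.x,r.fun.round(2))
E
python3 sim.py
```

```text
tilt 0.104 yaw -0.013 s 0.0015 side -0.0004 [ 0.48  0.51  1.18 -0.45 -0.79 -1.42  0.01 -0.01  0.01 -0.  ]
tilt -0.033 yaw 0.004 s -0.0024 side 0.0008 [ 0.3   0.    0.71 -0.36  0.04 -0.72 -0.    0.   -0.02  0.01]
with dz
[ 0.0669 -0.0119  0.0023 -0.0003 -0.0657  0.0042 -0.002   0.0008  0.0031] [ 0.64  0.73  0.99 -0.61 -1.03 -0.89  0.11  0.    0.26 -0.07  0.01 -0.25
  2.06]
```

The estimate is now about −0.045 rad, slightly nipple-down. One more correction: 1.4 mm back.

Scaled: 0.0056 m is 0.0896, 0.053 m is 0.848, 0.001 rad is 0.01.

```bash
echo '[[0.05,0.0896,0.848,0,0],[0.05,0,0.848,0,0],[0.05,0,0.848,0,0.01],[0.05,0,0.024,0,0],[0.05,0,0,0.64,0],[0.05,0,0,0.64,0],[0.05,0,0,0.24,0],[0.05,0,0,0,0],[0.05,0,0,0,0],[0.05,0,0,0,0]]' > rows.txt && python3 nudge.py rows.txt
python3 -c "
from h import *
to([.6204,-.3078,.175],2.854)"
```

```text
t: 29.02
ee_pos: [0.6207, -0.3099, 0.1965]
ee_rot: [0.144, 0.99, -0.001, 0.002]
contact_force: [0.4, 0.7, 0.5]
gripper_width: 0.0499
gripper_force: 0.0
t 29.02 turn -0.001 then d (final axes) [0.0009 0.0019 0.0215] d (now axes) [0.001  0.0019 0.0215] q [-0.5765  0.4032  1.3659 -0.      1.369  -1.8585] tilt [-0.0033 -0.001  -1.    ]
```

```bash
echo '[[0.05,0,0.032,0.16,-0.01],[0.05,0,0,0.16,0],[0.05,0,0,0,0],[0.05,0,0,0,0],[0.005,0,0,0,0],[0.005,0,0,0,0],[0.005,0,0,0,0],[0.005,0,0,0,0]]' > rows.txt && python3 nudge.py rows.txt 60
python3 -c "
from h import *
to([.6204+.0013,-.3082,.1745],2.854)"
```

```text
t: 30.02
ee_pos: [0.6206, -0.3073, 0.1748]
ee_rot: [0.143, 0.99, -0.0, 0.0]
contact_force: [-0.4, 0.8, 3.6]
gripper_width: 0.0188
gripper_force: 60.4
t 30.02 turn -0.000 then d (final axes) [-0.0013 -0.0005  0.0003] d (now axes) [-0.0013 -0.0005  0.0003] q [-0.5736  0.4186  1.3871  0.0001  1.3349 -1.8566] tilt [-0.0009 -0.0002 -1.    ]
```

```bash
echo '[[0.005,0,0,-0.08,0],[0.005,-0.0224,0,0,0],[0.005,0,0,0,0],[0.005,0,0,0.032,0],[0.005,0,0,0.04,0],[0.005,0,0,0,0],[0.005,0,0,0,0]]' > rows.txt && python3 nudge.py rows.txt
echo '[[0.022,0,0,0,0],[0.03,0,0,0,0],[0.04,0,0,0,0],[0.05,0,0,0,0],[0.05,0,0,0,0],[0.05,0,0,-0.32,0],[0.05,0,0,-0.8,0],[0.05,0,0,-0.72,0],[0.085,-0.064,0.848,0,0],[0.085,0,0.848,0,0]]' > rows.txt && python3 nudge.py rows.txt 20
echo '[[0.085,0,0.848,0,0],[0.085,0,0,0,0],[0.085,0,0,0,0],[0.085,0,0,0,0]]' > rows.txt && python3 nudge.py rows.txt
python3 -c "
from h import *
import pickle
save('wrist','we');pickle.dump(cam('wrist'),open('pics/we.pkl','wb'))"
echo '[[0.085,0,-0.856,0,0],[0.085,0,-0.856,0,0],[0.085,0,-0.856,0,0],[0.085,0,-0.856,0,0],[0.085,0,-0.856,0,0],[0.085,0,-0.856,0,0],[0.085,0,0,0,0],[0.085,0,0,0,0],[0.085,0,0,0,0]]' > rows.txt && python3 nudge.py rows.txt
python3 -c "
from h import *
import pickle
save('wrist','wf');pickle.dump(cam('wrist'),open('pics/wf.pkl','wb'))"
sed -i "s/^run.*/run('wa','wb');run('wc','wd');run('we','wf')/" sim.py; python3 sim.py | head -3
```

```text
t: 30.9
ee_pos: [0.6216, -0.3076, 0.1749]
ee_rot: [0.143, 0.99, 0.0, -0.0]
contact_force: [-1.4, 1.1, 0.7]
gripper_width: 0.0185
gripper_force: 60.2
t: 32.15
ee_pos: [0.6565, -0.207, 0.2929]
ee_rot: [0.144, 0.99, -0.0, 0.002]
contact_force: [0.4, -0.3, 0.3]
gripper_width: 0.0835
gripper_force: 0.0
t: 32.65
ee_pos: [0.6704, -0.1578, 0.2902]
ee_rot: [0.144, 0.99, -0.0, 0.0]
contact_force: [-0.2, -0.3, -0.3]
gripper_width: 0.0851
gripper_force: 0.0
t: 33.83
ee_pos: [0.5799, -0.4632, 0.2898]
ee_rot: [0.143, 0.99, 0.0, 0.0]
contact_force: [-0.1, 0.6, 0.7]
gripper_width: 0.085
gripper_force: 0.0
tilt 0.104 yaw -0.013 s 0.0015 side -0.0004 [ 0.48  0.51  1.18 -0.45 -0.79 -1.42  0.01 -0.01  0.01 -0.  ]
tilt -0.033 yaw 0.004 s -0.0024 side 0.0008 [ 0.3   0.    0.71 -0.36  0.04 -0.72 -0.    0.   -0.02  0.01]
tilt 0.015 yaw 0.007 s -0.0015 side 0.0015 [ 0.33  0.16  0.75 -0.39 -0.28 -0.71  0.    0.01 -0.01  0.02]
```

The fork is level to within about 0.015 rad. Now the cups: check positions before grasping.

```bash
python3 -c "
from h import *
save('top','t12');save('scene','s12')
for n,p in(('L',L),('M',M),('P',PAN)):
    for cn,cur in(('top','t12'),('scene','s12')): print(n,cn,shift(cn,cur,p,p[2]))
to([L[0],L[1],.15],2.854)"
```

```text
L top (array([-0.0437, -0.0245,  0.    ]), 0.966, (np.float32(6.53), 12))
L scene (array([-0.043 , -0.0248,  0.    ]), 0.987, (np.float32(-8.63), np.float32(-7.27)))
M top (array([0.0004, 0.0008, 0.    ]), 0.859, (np.float32(-0.23), np.float32(-0.12)))
M scene (array([0., 0., 0.]), 0.995, (np.float32(0.01), np.float32(0.01)))
P top (array([0.0001, 0.0001, 0.    ]), 0.994, (np.float32(-0.01), np.float32(-0.02)))
P scene (array([-0.0002,  0.0001,  0.    ]), 0.96, (np.float32(0.02), np.float32(-0.05)))
t 33.98 turn 0.001 then d (final axes) [0.2339 0.4251 0.14  ] d (now axes) [0.2334 0.4254 0.1399] q [-0.7796  0.4806  1.0898  0.0001  1.5709 -2.0642] tilt [-0.0003 -0.0001 -1.    ]
```

Cup L was knocked; it's now at about (0.433, −0.014). I'll refine with a wider search and go there.

```bash
python3 -c "
from h import *
for cn,cur in(('top','t12'),('scene','s12')): print(cn,shift(cn,cur,L,.06,r=20))
to([.4332,-.0137,.15],2.854)"
```

```text
top (array([-0.0433, -0.0245,  0.    ]), 0.966, (np.float32(6.53), np.float32(11.89)))
scene (array([-0.043 , -0.0248, -0.    ]), 0.987, (np.float32(-8.63), np.float32(-7.27)))
t 33.98 turn 0.001 then d (final axes) [0.2684 0.3891 0.14  ] d (now axes) [0.2679 0.3895 0.1399] q [-0.7796  0.4806  1.0898  0.0001  1.5709 -2.0642] tilt [-0.0003 -0.0001 -1.    ]
```

Scaled: 0.0487 m is 0.7792, 0.0335 m is 0.536, 0.001 rad is 0.01.

```bash
echo '[[0.085,0.536,0.7792,0,0],[0.085,0.536,0.7792,0,0],[0.085,0.536,0.7792,0,0],[0.085,0.536,0.7792,0,0],[0.085,0.536,0.7792,0,0],[0.085,0.536,0.7792,0,0],[0.085,0.536,0.7792,0,0],[0.085,0.536,0.7792,0,0.01],[0.085,0,0,0.8,0],[0.085,0,0,0.64,0]]' > rows.txt && python3 nudge.py rows.txt
echo '[[0.085,0,0,0.64,0],[0.085,0,0,0,0],[0.085,0,0,0,0],[0.085,0,0,0,0]]' > rows.txt && python3 nudge.py rows.txt
python3 -c "
from h import *
save('scene','s13'); print(shift('scene','s13',L,.06,r=20))
to([.4334,-.0137,.042],2.854)"
```

```text
t: 35.22
ee_pos: [0.433, -0.0128, 0.1991]
ee_rot: [0.142, 0.99, -0.0, 0.001]
contact_force: [-0.2, -0.5, -0.5]
gripper_width: 0.0848
gripper_force: 0.0
t: 35.72
ee_pos: [0.4347, -0.0147, 0.1619]
ee_rot: [0.144, 0.99, -0.0, 0.002]
contact_force: [0.6, -0.3, -0.0]
gripper_width: 0.085
gripper_force: 0.0
(array([-0.0429, -0.0248, -0.    ]), 0.987, (np.float32(-8.62), np.float32(-7.26)))
t 35.77 turn -0.001 then d (final axes) [0.0014 0.0006 0.1197] d (now axes) [0.0018 0.0006 0.1197] q [-0.2157 -0.1908  2.0768  0.      1.252  -1.4977] tilt [-0.0036  0.0003 -1.    ]
```

Scaled: 0.04 m is 0.64, 0.03 m is 0.48.

```bash
echo '[[0.085,0.0224,0.0096,0.64,0],[0.085,0,0,0.64,0],[0.085,0,0,0.48,0],[0.085,0,0,0.16,0],[0.085,0,0,0,0],[0.085,0,0,0,0],[0.05,0,0,0,0],[0.05,0,0,0,0],[0.05,0,0,0,0],[0.05,0,0,0,0]]' > rows.txt && python3 nudge.py rows.txt 40
python3 -c "
from h import *
to([.4334,-.0137,.042],2.854)"
```

```text
t: 37.02
ee_pos: [0.4332, -0.0136, 0.0415]
ee_rot: [0.144, 0.99, -0.0, 0.001]
contact_force: [-2.7, 0.9, 10.1]
gripper_width: 0.0645
gripper_force: 42.1
t 37.02 turn -0.001 then d (final axes) [-0.0002 -0.     -0.0005] d (now axes) [-0.0002 -0.     -0.0005] q [-0.2139 -0.0031  2.1616  0.0002  0.9809 -1.4959] tilt [-0.0022  0.0003 -1.    ]
```

```bash
echo '[[0.05,0,0,-0.64,0],[0.05,0,0,-0.8,0],[0.05,0,0,-0.48,0],[0.05,0,0,0,0],[0.05,0,0,0,0]]' > rows.txt && python3 nudge.py rows.txt
python3 -c "
from h import *
save('scene','s14');print(shift('scene','s14',PAN,.045)); print(shift('scene','s14',M,.075))
to([.6140,-.043,.125],2.854)"
```

```text
t: 37.65
ee_pos: [0.4311, -0.0133, 0.1584]
ee_rot: [0.144, 0.99, 0.0, -0.001]
contact_force: [-0.6, 0.1, -3.2]
gripper_width: 0.0643
gripper_force: 46.1
(array([-0.0002,  0.0001,  0.    ]), 0.959, (np.float32(0.02), np.float32(-0.06)))
(array([0.0031, 0.0007, 0.    ]), 0.565, (np.float32(0.19), np.float32(0.56)))
t 37.70 turn -0.001 then d (final axes) [-0.1842  0.0234  0.0329] d (now axes) [-0.1843  0.0236  0.0323] q [-0.2141 -0.1909  2.0846 -0.      1.251  -1.4961] tilt [ 0.003  -0.0002 -1.    ]
```

Scaled: -0.0462 m is -0.7392, -0.046 m is -0.736.

```bash
echo '[[0.05,-0.736,0.096,0,0],[0.05,-0.736,0.096,0,0],[0.05,-0.736,0.096,0,0],[0.05,-0.7392,0.0864,0,0],[0.05,0,0,0.32,0],[0.05,0,0,0.16,0],[0.05,0,0,0,0],[0.05,0,0,0,0],[0.05,0,0,0,0]]' > rows.txt && python3 nudge.py rows.txt
python3 -c "
from h import *
to([.6140,-.043,.0475],2.854)
save('wrist','w15')"
```

```text
t: 38.83
ee_pos: [0.6155, -0.0435, 0.1309]
ee_rot: [0.144, 0.99, -0.0, 0.001]
contact_force: [0.4, 0.5, -2.4]
gripper_width: 0.0642
gripper_force: 46.2
t 38.83 turn -0.001 then d (final axes) [0.0016 0.0001 0.0834] d (now axes) [0.0018 0.     0.0834] q [-0.1983  0.2877  1.6411  0.      1.2109 -1.4803] tilt [-0.0019  0.0002 -1.    ]
```

Scaled: 0.03 m is 0.48, 0.015 m is 0.24.

```bash
echo '[[0.05,0.024,0,0.48,0],[0.05,0,0,0.24,0],[0.05,0,0,0.16,0],[0.05,0,0,0,0],[0.05,0,0,0,0]]' > rows.txt && python3 nudge.py rows.txt
echo '[[0.05,0,0,0.16,0],[0.05,0,0,0.16,0],[0.05,0,0,0.08,0],[0.05,0,0,0,0],[0.05,0,0,0,0]]' > rows.txt && python3 nudge.py rows.txt
python3 -c "
from h import *
to([.6140,-.043,.0465],2.854)"
```

```text
t: 39.5
ee_pos: [0.6145, -0.0432, 0.0755]
ee_rot: [0.144, 0.99, -0.0, 0.001]
contact_force: [-0.1, -0.9, -2.4]
gripper_width: 0.0641
gripper_force: 46.2
t: 40.12
ee_pos: [0.614, -0.0431, 0.0498]
ee_rot: [0.144, 0.99, -0.0, 0.0]
contact_force: [0.2, 0.6, -1.8]
gripper_width: 0.0643
gripper_force: 46.2
t 40.12 turn -0.001 then d (final axes) [0.     0.0001 0.0033] d (now axes) [0.     0.0001 0.0033] q [-0.1981  0.3859  1.6852 -0.      1.0701 -1.4802] tilt [-0.0003  0.     -1.    ]
```

Scaled: -0.06 m is -0.96, -0.05 m is -0.8.

```bash
echo '[[0.05,0,0,0.032,0],[0.05,0,0,0.024,0],[0.05,0,0,0,0],[0.07,0,0,0,0],[0.085,0,0,0,0],[0.085,0,0,0,0],[0.085,0,0,-0.32,0],[0.085,0,0,-0.8,0],[0.085,0,0,-0.96,0]]' > rows.txt && python3 nudge.py rows.txt
python3 -c "
from h import *
to([M[0],M[1],.22],2.854)"
```

```text
t: 41.25
ee_pos: [0.6131, -0.0429, 0.1779]
ee_rot: [0.144, 0.99, 0.0, -0.001]
contact_force: [0.7, 0.6, 0.1]
gripper_width: 0.0851
gripper_force: 0.0
t 41.25 turn -0.001 then d (final axes) [ 0.1022 -0.2311 -0.0421] d (now axes) [ 0.102  -0.2312 -0.042 ] q [-0.1982  0.2383  1.6078  0.      1.2969 -1.4802] tilt [ 0.0014 -0.0001 -1.    ]
```

```bash
python3 -c "
from h import *
c=cam('wrist');s=bot.read_state();o=ray(c,(320,200))[0]
print('cam rel tool',R.from_quat(s['ee_rot']).inv().apply(o-s['ee_pos']))
T=cam('top');q=(289.6+738/5,164.6+392/5);print('mug',onz(T,q,.152),'handle',onz(T,(289.6+680/5,164.6+465/5),.08))
"
echo '[[0.085,0.32,0,-0.8,0],[0.085,0.64,-0.64,0,0],[0.085,0.672,-0.768,0,0],[0.085,0,-0.768,0,0],[0.085,0,-0.768,0,0],[0.085,0,-0.736,0,0],[0.085,0,0,0,0],[0.085,0,0,0,0]]' > rows.txt && python3 nudge.py rows.txt
python3 -c "
from h import *
save('scene','s16');save('top','t16');save('wrist','w16')
for cn,cur in(('top','t16'),('scene','s16')): print(cn,shift(cn,cur,M,.075,r=16))
to([M[0],M[1],.061],2.854)"
```

```text
cam rel tool [ 0.0785 -0.0007 -0.1422]
mug [ 0.4439 -0.4758  0.152 ] handle [ 0.3955 -0.4525  0.08  ]
t: 42.25
ee_pos: [0.4518, -0.2336, 0.2272]
ee_rot: [0.144, 0.99, 0.0, 0.001]
contact_force: [1.0, 0.7, 0.2]
gripper_width: 0.0848
gripper_force: 0.0
top (array([0.0416, 0.0258, 0.    ]), 0.541, (np.float32(-7.15), np.float32(-11.46)))
scene (array([0.0001, 0.    , 0.    ]), 0.995, (np.float32(0.01), np.float32(0.01)))
t 42.40 turn 0.000 then d (final axes) [ 0.0016 -0.0033  0.1656] d (now axes) [ 0.0017 -0.0034  0.1656] q [-0.6309 -0.0578  1.8312  0.0002  1.3678 -1.9146] tilt [-0.0004  0.0001 -1.    ]
```

```bash
echo '[[0.08,0.0256,-0.0528,0.8,0],[0.08,0,0,0.8,0],[0.08,0,0,0.64,0],[0.08,0,0,0.4,0],[0.08,0,0,0,0],[0.08,0,0,0,0],[0.035,0,0,0,0],[0.035,0,0,0,0],[0.035,0,0,0,0],[0.035,0,0,0,0]]' > rows.txt && python3 nudge.py rows.txt 40
python3 -c "
from h import *
to([M[0],M[1],.061],2.854)"
```

```text
t: 43.65
ee_pos: [0.4503, -0.2374, 0.0631]
ee_rot: [0.144, 0.99, -0.001, 0.001]
contact_force: [-0.4, -0.8, 5.4]
gripper_width: 0.0485
gripper_force: 40.4
t 43.65 turn -0.001 then d (final axes) [0.0013 0.0016 0.0021] d (now axes) [0.0014 0.0016 0.0021] q [-0.6403  0.1357  1.9647  0.0002  1.0379 -1.9221] tilt [-0.0032 -0.001  -1.    ]
```

The manual's scale: shifts go in shares of 62.5 mm and turns go in units of 0.1 rad. Converting my numbers, -0.05 m is -0.8, -0.04 m is -0.64.

```bash
echo '[[0.035,0,0,-0.48,0],[0.035,0,0,-0.8,0],[0.035,0,0,-0.8,0],[0.035,0,0,-0.64,0],[0.035,0,0,0,0],[0.035,0,0,0,0]]' > rows.txt && python3 nudge.py rows.txt
cat > rim.py <<'E'
from h import *
from scipy.optimize import minimize
from scipy.ndimage import map_coordinates
def rim(cn,fn,p,r,h):
    c=cam(cn);g=cv2.GaussianBlur(np.load('pics/%s.npy'%fn).mean(2),(0,0),.8);t=np.linspace(0,2*np.pi,120)
    def E(x):
        v=[]
        for k in(r+.002,r-.0015-.0,r-.005):
            q=proj(c,np.c_[x[0]+k*np.cos(t),x[1]+k*np.sin(t),0*t+h]);v.append(map_coordinates(g,[q[:,1],q[:,0]],order=1))
        return -(np.abs(v[1]-v[0])+np.abs(v[1]-v[2])).mean()
    G=[(E((p[0]+a,p[1]+b)),a,b) for a in np.arange(-.012,.0121,.002) for b in np.arange(-.012,.0121,.002)]
    e,a,b=min(G); m=minimize(E,(p[0]+a,p[1]+b),method='Nelder-Mead',options=dict(initial_simplex=[(p[0]+a,p[1]+b),(p[0]+a+.002,p[1]+b),(p[0]+a,p[1]+b+.002)]))
    print(cn,fn,m.x,round(m.fun,2),round(np.mean([x[0] for x in G]),2)); return m.x
if __name__=='__main__':
    save('scene','s17');save('top','t17')
    for cn,f in(('top','t17'),('scene','s17')):
        print('L0');rim(cn,cn+'0',L,.033,.06);print('M0');rim(cn,cn+'0',M,.025,.075);print('P0');rim(cn,cn+'0',PAN,.042,.045)
        print('Pnow');rim(cn,f,PAN,.042,.045);print('Lnow');rim(cn,f,PAN,.033,.064)
    to([.614,-.043,.19],2.854)
E
python3 rim.py
```

```text
t: 44.4
ee_pos: [0.4486, -0.2362, 0.2304]
ee_rot: [0.144, 0.99, 0.0, -0.0]
contact_force: [0.3, -0.2, -2.0]
gripper_width: 0.0483
gripper_force: 42.0
L0
top top0 [0.4782 0.0131] -38.43 -19.25
M0
top top0 [ 0.4459 -0.2293] -31.04 -18.76
P0
top top0 [ 0.6153 -0.0418] -36.94 -20.86
Pnow
top t17 [ 0.6133 -0.0432] -31.95 -21.82
Lnow
top t17 [ 0.6209 -0.0461] -26.58 -20.11
L0
scene scene0 [0.4796 0.0095] -25.87 -14.55
M0
scene scene0 [ 0.4521 -0.24  ] -25.23 -14.21
P0
scene scene0 [ 0.618  -0.0451] -29.65 -15.37
Pnow
scene s17 [ 0.6092 -0.0437] -24.96 -13.99
Lnow
scene s17 [ 0.6159 -0.0451] -25.2 -14.63
t 44.50 turn -0.001 then d (final axes) [-0.1044  0.232   0.0392] d (now axes) [-0.1042  0.2321  0.0391] q [-0.6403 -0.0618  1.83   -0.      1.3767 -1.9222] tilt [ 0.0032  0.0012 -1.    ]
```

Scaled: 0.05 m is 0.8, 0.045 m is 0.72.

```bash
echo '[[0.035,0,0.8,0,0],[0.035,-0.32,0.8,0,0],[0.035,-0.48,0.8,0,0],[0.035,-0.48,0.72,0,0],[0.035,-0.3904,0.592,0,0],[0.035,0,0,0.64,0],[0.035,0,0,0.32,0],[0.035,0,0,0,0],[0.035,0,0,0,0]]' > rows.txt && python3 nudge.py rows.txt
python3 -c "
from h import *
to([.614,-.043,.125],2.854)"
```

```text
t: 45.62
ee_pos: [0.6155, -0.0445, 0.1721]
ee_rot: [0.144, 0.99, -0.0, 0.001]
contact_force: [-0.3, -1.0, -1.2]
gripper_width: 0.0484
gripper_force: 42.2
t 45.62 turn -0.002 then d (final axes) [0.0019 0.001  0.0471] d (now axes) [0.0019 0.001  0.0471] q [-0.1998  0.2475  1.6081  0.      1.285  -1.481 ] tilt [-0.001   0.0001 -1.    ]
```

```bash
echo '[[0.035,0.024,0,0.48,0],[0.035,0,0,0.32,0],[0.035,0,0,0.16,0],[0.035,0,0,0,0],[0.035,0,0,0,0]]' > rows.txt && python3 nudge.py rows.txt
echo '[[0.035,0,0,0.16,0],[0.035,0,0,0.16,0],[0.035,0,0,0.16,0],[0.035,0,0,0,0],[0.035,0,0,0,0]]' > rows.txt && python3 nudge.py rows.txt
python3 -c "
from h import *
to([.614,-.043,.0715],2.854)"
```

```text
t: 46.25
ee_pos: [0.6146, -0.0436, 0.1123]
ee_rot: [0.144, 0.99, -0.0, 0.001]
contact_force: [-0.6, 0.1, -1.5]
gripper_width: 0.0479
gripper_force: 42.2
t: 46.88
ee_pos: [0.6139, -0.0434, 0.0811]
ee_rot: [0.144, 0.99, 0.0, -0.0]
contact_force: [-0.2, 0.1, -2.1]
gripper_width: 0.0483
gripper_force: 42.2
t 46.88 turn -0.001 then d (final axes) [-0.      0.0004  0.0096] d (now axes) [-0.      0.0004  0.0096] q [-0.1987  0.3442  1.6726  0.      1.1249 -1.4807] tilt [ 0.0001 -0.     -1.    ]
```

```bash
echo '[[0.035,0,0,0.08,0],[0.035,0,0,0.064,0],[0.035,0,0,0,0],[0.035,0,0,0,0]]' > rows.txt && python3 nudge.py rows.txt
echo '[[0.055,0,0,0,0],[0.07,0,0,0,0],[0.07,0,0,0,0],[0.07,0,0,-0.48,0],[0.07,0,0,-0.96,0],[0.07,0,0,-0.96,0],[0.07,0,0,-0.96,0],[0.07,0.96,0,0,0],[0.07,0.96,0,0,0],[0.07,0.64,0,0,0]]' > rows.txt && python3 nudge.py rows.txt
python3 -c "
from rim import *
save('scene','s18');save('top','t18')
rim('scene','s18',[.614,-.043],.025,.083);rim('scene','s18',[.614,-.043],.033,.064);rim('scene','s18',[.614,-.043],.042,.045)
rim('top','t18',[.614,-.043],.025,.083)
import sys
# sleeve & bystanders unchanged?
c=cam('scene')
for n,p,h in(('dish',out(-.0,-.12,.016),.016),('counter',onz(c,(438/1.25,352/1.25),.052),.052),('ball',out(-.112,.0336,.213),.213),('mug',np.array([.4439,-.4758,.152]),.152)):
    print(n,shift('scene','s18',p,h)[1:],)
print(meas('x') if 0 else '')
"
```

```text
t: 47.38
ee_pos: [0.6138, -0.0434, 0.0722]
ee_rot: [0.144, 0.99, -0.0, 0.0]
contact_force: [-0.3, -0.1, -1.6]
gripper_width: 0.0481
gripper_force: 42.2
t: 48.62
ee_pos: [0.4585, 0.0028, 0.2823]
ee_rot: [0.144, 0.99, 0.0, 0.0]
contact_force: [0.6, -0.0, 0.5]
gripper_width: 0.07
gripper_force: 0.0
scene s18 [ 0.6144 -0.0479] -24.39 -14.45
scene s18 [ 0.6068 -0.0442] -23.17 -13.87
scene s18 [ 0.6103 -0.0437] -21.34 -12.48
top t18 [ 0.6276 -0.0371] -20.9 -12.41
dish (0.387, (np.float32(2.04), np.float32(-11.17)))
counter (0.994, (np.float32(-0.01), np.float32(0.0)))
ball (0.751, (np.float32(0.12), np.float32(-0.08)))
mug (0.997, (np.float32(0.04), np.float32(-0.02)))
```

```bash
python3 -c "
from rim import *
print('sleeve',shift('scene','s18',out(-.006,0,.1),.1,w=5,r=5),shift('top','t18',out(-.006,0,.1),.1,w=5,r=5))
c=cam('scene')
print('dish',shift('scene','s18',onz(c,(299.6+500/4.4,149.6+175/4.4),.016),.016,w=7,r=6))
print('fork since s12',end=' ')
a=np.load('pics/s12.npy').astype(int);b=np.load('pics/s18.npy').astype(int);print(np.abs(a-b)[180:260,190:275].mean())
import contextlib,io
with contextlib.redirect_stdout(io.StringIO()): pass
g=[]
for h in(.07,.075,.08,.083,.086,.09,.10): print(h,end=' ');rim('scene','s18',[.614,-.045],.025,h)
"
```

```text
sleeve (array([-0.0016,  0.0008,  0.    ]), 0.984, (np.float32(0.09), np.float32(-0.34))) (array([-0.0001,  0.0002,  0.    ]), 0.906, (np.float32(-0.06), np.float32(0.03)))
dish (array([ 0.0003, -0.0004,  0.    ]), 0.894, (np.float32(-0.07), np.float32(0.06)))
fork since s12 13.06
0.07 scene s18 [ 0.5996 -0.0465] -24.34 -12.96
0.075 scene s18 [ 0.6052 -0.047 ] -24.37 -14.55
0.08 scene s18 [ 0.6107 -0.0475] -24.39 -14.95
0.083 scene s18 [ 0.6144 -0.0479] -24.39 -14.53
0.086 scene s18 [ 0.6179 -0.048 ] -24.4 -13.66
0.09 scene s18 [ 0.6238 -0.0478] -24.47 -11.82
0.1 scene s18 [ 0.6344 -0.0487] -24.75 -6.01
```

```bash
python3 -c "
from h import *
for f in('s12','s13','s18'):
    b=np.load('pics/%s.npy'%f).astype(float)[170:205,220:252];w=b[:,:,2]-b[:,:,0];w[w<15]=0;y,x=np.nonzero(w);W=w[y,x];print(f,len(x),(x*W).sum()/W.sum()+220,(y*W).sum()/W.sum()+170)
a=np.load('pics/s13.npy').astype(int);b=np.load('pics/s18.npy').astype(int);print(np.abs(a-b)[190:260,190:240].mean())
print(bot.job_done())"
```

```text
s12 87 236.22641509433961 185.86108832376266
s13 91 236.2898322851153 185.707285115304
s18 93 236.24046303604314 185.81531176006314
3.369047619047619
the job is handed in; nothing more can be done
None
```

I handed the job in after about 49 s of the 200 s: valve shut, fork hanging level (measured within about 0.02 rad) over the middle of the rail, sleeve snapped home, and cups L and M (no small cup there) nested in the pan, though I checked the final nesting only by force readings and image fits, with no pictures left to view.

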